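# Kit the couplings by length and latch the keeper bar

### The arm

A 6-joint arm with a two-finger parallel gripper is mounted at the origin on the work surface. World frame = base frame: x ahead of the robot, y to its left, z up, the work surface at z = 0. Lengths are in m, angles in rad, forces in N, time in s.
With the tool pointing down it reaches from about 0.35 to 0.775 m from the base axis. Payload 5.5 kg.
Tool frame: the origin (TCP) lies at the very end of the fingers, on their centre line; the grasp point (between the pads) lies 19 mm behind it; z points along the fingers, y is the line along which they close (so a half turn about z gives the same grasp; the last joint's range is limited). The gripper opens to 85 mm and grips with 20 to 120 N. Pads are 22 mm wide; open, the fingers measure 114 mm over their backs; the gripper's body (76 mm by 85 mm) begins 54 mm behind the grasp point. The pads swing forward as they close: fully open they stand 13 mm farther back than shut.
Start: joints at [0.993, 0.313, 0.046, 1.304, 0, 1.431], TCP at [0.244, 0.521, 0.231] pointing down, gripper open.
Joint ranges: [-2.76, 2.76], [-0.86, 1.69], [-1.03, 1.26], [-2.2, 2.34], [-1.47, 1.5], [-3.14, 3.14]. Speed limits (rad/s): [2.57, 2.57, 3.14, 3.14, 3.14, 3.14].

### API

Orientations are given as a unit quaternion [w, x, y, z].
In Python, from workcell import env, cams, ticket, spotter gives the robot as it stands.
- The arm moves only by the tool jog_arm, never from a script. Its argument "increments" is a list that holds one entry, the list of rows, each a list of 7 numbers: the shift along the tool's x, y, z in units of 0.25 m (1.0 is 0.25 m), then the turn, a rotation vector about the tool's x, y, z in units of 180 degrees (1.0 is 180 degrees), then the closure in counts, from 0 (fully open) to 255 (shut). A call has 1 to 20 rows; each row shifts and turns the commanded pose from where the row before left it, along the tool's axes as they then stand; what a row does not reach is not made up. A row lasts 1/10 s, in which the tool goes at most 50 mm and 8.59 degrees, less where a joint would pass 70% of its speed; a pose out of reach is approached as far as the arm can. A call with a number of a shift or a turn outside -1 to 1 is refused whole. A call with a gripper value outside its range is refused whole. The fingers move at their own pace and stop on an object; "force" is the grip in N (left out, the last holds). Time passes only in rows, so rows that do not move let the fingers close. It gives the time, the measured TCP pose, the force, the opening and the grip force at its end, in the units of the state.
- env.get_state(): the state, without advancing time (a new reading comes with each control period).
- cams.read_camera(name): name is "side" or "top"; returns a dict with "pixels" (400x640x3 uint8, red, green, blue), "fx", "fy", "cx", "cy" (pixels), "k1" (the pictures are not rectified: a ray, as slopes to the right and down, at radius r is drawn at 1 + k1 r^2 times it, then the intrinsics apply), "xyz" and "attitude" of the camera in the world. Camera axes: x right, y down, z forward; pixel columns grow to the right and rows downward; lengths in m; the calibration is good to about 2 mm. A picture is of the moment at which its call begins. There is no depth.
- ticket.hand_in(): hands the job in; it is judged then, once.
Trained networks look in the newest picture that a camera, given by its name, has taken for a name from the list of things; names that differ only in an ending like _2 or _b are one class to them, and where a whole thing is asked for, a point or a joint stands for the part that bears it (a point fixed in the world has none). Each returns a list of dicts, best first, with "conf" (0 to 1); they miss things now and then, are a little off and sometimes report something else, mostly with a low value. They report only what shows in the picture. A call takes as long as a camera call. They do not tell look-alikes from the thing itself.
- spotter.find_in(target, camera): "uv" ([column, row] in pixels, amid what is visible of it).
- spotter.cut_out(target, camera): "region" (400x640 bool, what is visible of it) and "uv" ([column, row] in pixels, amid what is visible of it).
- spotter.landmark_of(target, camera): "uv" ([column, row] in pixels: a listed point, or the origin of a listed thing).
The state is a dict: "clock": time; "joint_pos": joint angles; "qvel": joint speeds; "tau": joint torques, N m; "tcp_pos": TCP position; "orientation": TCP orientation; "wrist_force": force on the tool from outside, world axes, zero at the start; "ft_torque": the same for the moment, N m; "finger_gap": finger opening in m; "grip_force": force on a finger pad.
Only numpy, scipy, OpenCV 4.12 (cv2) and the standard library are available. Lean on these libraries where they do the work, as an engineer would, in place of code of your own. Each camera call takes 0.05 s, during which the arm holds its last target. There are 200 camera calls.

### The job

Swing the yellow keeper bar open until it is well clear of the pockets, then sort the brass and steel couplings lying on the bench into the blue kit tray: long ones in the long row, short ones in the short row, one to a pocket and lying flat on the bottom of it. With all of them in, swing the keeper bar shut over both rows until it snaps into its detent and let go; leave the bin, bottle and wrench where they are.

Things in the scene. Friction and masses are not known exactly. Their poses are not given: they have to be found in the camera images.
- tray: Blue kit tray fixed to the bench, base plate 250 x 230 x 6 mm. Origin on the bench surface, z up, x roughly away from the robot, y to its left. Two rows of three open pockets between white teeth; a coupling lies along the tray's y with its middle on the base plate (its centre then at tray z = 18 mm). Grey wall between the rows at y = 0, top at 20 mm. Grey stop, top at 46 mm, at x = -92, y = 30 mm.
- long_row (a point): Centre of the middle pocket of the long row, on the base plate (6 mm above the bench), at tray x = 0, y = -64 mm; axes as the tray's. Pocket centres at x = -52, 0, +52 mm on this line; pockets 118 mm long (along y), 30 mm wide between the teeth. Teeth reach 24 mm above the bench and stand only near the pocket ends, so the middle 78 mm along y is free for fingers.
- short_row (a point): Centre of the middle pocket of the short row, on the base plate (6 mm above the bench), at tray x = 0, y = +49 mm; axes as the tray's. Pocket centres at x = -52, 0, +52 mm on this line; pockets 88 mm long (along y), 30 mm wide between the teeth, which reach 24 mm above the bench; the middle 50 mm along y is free for fingers.
- keeper (a joint): Angle (rad) of the yellow keeper bar: 0 = shut at its stop, from the hinge along tray -x over the inner ends of both rows; grows as it swings over the long row to tray -y; 1.57 = clear of all pockets; limit 1.8. Light friction: it stays where left. A spring plunger resists (some 5 to 8 N at the knob) from 0.09, lets it snap past at about 0.045, then holds it shut; short of that it stays out.
- keeper_hinge (a point): On the keeper bar's upright hinge axis, at the bar's underside (34 mm above the bench), at tray x = +112, y = 0 mm. The bar is 212 mm long from here, 46 mm wide, 10 mm thick (top at 44 mm above the bench).
- keeper_knob (a point): Middle of the upright black knob on the keeper bar, on the bar's centre line 170 mm from the hinge axis, 61 mm above the bench. Knob: diameter 20 mm, 34 mm tall, from the bar's top at 44 mm to 78 mm above the bench.
- long1: Long coupling, 110 mm long, lying down: a brass 24 x 24 mm square middle section 40 mm long and round steel ends of diameter 20 mm, with thin black rings. Origin at its centre (12 mm above what it lies on), x along its length. Mass about 0.22 kg. Long (110 mm) and short (80 mm) ones are otherwise alike. May be absent.
- short1: Short coupling, 80 mm long, lying down: a brass 24 x 24 mm square middle section 40 mm long and round steel ends of diameter 20 mm, with thin black rings. Origin at its centre (12 mm above what it lies on), x along its length. Mass about 0.16 kg. Long (110 mm) and short (80 mm) ones are otherwise alike. May be absent.
- long2: Long coupling, 110 mm long, lying down: a brass 24 x 24 mm square middle section 40 mm long and round steel ends of diameter 20 mm, with thin black rings. Origin at its centre (12 mm above what it lies on), x along its length. Mass about 0.22 kg. Long (110 mm) and short (80 mm) ones are otherwise alike. May be absent.
- short2: Short coupling, 80 mm long, lying down: a brass 24 x 24 mm square middle section 40 mm long and round steel ends of diameter 20 mm, with thin black rings. Origin at its centre (12 mm above what it lies on), x along its length. Mass about 0.16 kg. Long (110 mm) and short (80 mm) ones are otherwise alike. May be absent.
- long3: Long coupling, 110 mm long, lying down: a brass 24 x 24 mm square middle section 40 mm long and round steel ends of diameter 20 mm, with thin black rings. Origin at its centre (12 mm above what it lies on), x along its length. Mass about 0.22 kg. Long (110 mm) and short (80 mm) ones are otherwise alike. May be absent.
- short3: Short coupling, 80 mm long, lying down: a brass 24 x 24 mm square middle section 40 mm long and round steel ends of diameter 20 mm, with thin black rings. Origin at its centre (12 mm above what it lies on), x along its length. Mass about 0.16 kg. Long (110 mm) and short (80 mm) ones are otherwise alike. May be absent.
- stock_bin: Blue open stock bin 110 x 180 x 80 mm, bystander; origin at the centre of its underside.
- oil_bottle: White bottle with a red cap, diameter 60 mm, 120 mm tall, bystander; origin at the centre of its underside.
- wrench: Steel wrench 190 mm long lying on the bench, bystander; x along its length.
There are look-alikes about, which are no part of the job. What is shaped like the long1 but red is not meant.

How it is judged:
By the outcome, as a careful person would: the job done as asked, in the order asked, and still so for the second after the job is handed in, with the robot touching nothing.
Of long1, short1, long2, short2, long3, short3 only 4 to 6 are there at a start; the rules pass over those that are not, and their reading is None.
At some moment in a run one of long1, short1, long2, short2, long3, short3 may be knocked a few centimetres aside while the robot is not near it.
Once in a run the grip may slacken for a moment while it holds something.
It also fails if it takes over 210 s, if anything falls off the work surface, if the arm or the gripper's body presses on something with over 40 N, if the wrist force passes 120 N, or if a joint passes its speed limit or range.

## Working session

There is one attempt and no reset: what is moved stays moved. The work goes in short steps, Python scripts to look and compute and a tool call to move; the robot and the scene stay as the last step left them, time stands still between calls to the robot, and variables do not carry over. Pictures are saved under pics/ and viewed, at most 14 in all, crops included, and the job is handed in when it is done.

Besides the shell and the picture viewer there is one more tool, called after ">>>" as name(argument=value, ...), one argument or row to a line, values as JSON. jog_arm: Moves the arm, as the interface text tells. Shifts and turns lie within -1 to 1; 1 stands for 0.25 m of shift or 180 degrees of turn. Its arguments: {"type":"object","properties":{"increments":{"type":"array"},"force":{"type":"number"}},"required":["increments"]}

```bash
ls; mkdir -p pics
cat > h.py <<'E'
import numpy as np, cv2
from scipy.spatial.transform import Rotation as R
from workcell import env, cams, ticket, spotter
def Rq(q): return R.from_quat([q[1],q[2],q[3],q[0]])
def ray(c,uv):
    d=np.array([(uv[0]-c["cx"])/c["fx"],(uv[1]-c["cy"])/c["fy"]]); p=d.copy()
    for _ in range(20): p=d/(1+c["k1"]*(p@p))
    a=np.array(c["attitude"]); M=Rq(a).as_matrix() if a.size==4 else a
    return np.array(c["xyz"]),M@np.array([p[0],p[1],1])
def at_z(c,uv,z):
    o,d=ray(c,uv); return o+d*(z-o[2])/d[2]
def proj(c,X):
    a=np.array(c["attitude"]); M=Rq(a).as_matrix() if a.size==4 else a
    v=M.T@(np.array(X)-c["xyz"]); p=v[:2]/v[2]; p=p*(1+c["k1"]*(p@p)); return np.array([c["cx"]+c["fx"]*p[0],c["cy"]+c["fy"]*p[1]])
def save(c,name,crop=None,s=1):
    im=c["pixels"][:,:,::-1]
    if crop: u0,v0,u1,v1=crop; im=im[v0:v1,u0:u1]
    cv2.imwrite("pics/"+name,cv2.resize(im,None,fx=s,fy=s,interpolation=cv2.INTER_CUBIC))
E
python3 - <<'E'
from h import *
np.set_printoptions(precision=4,suppress=True)
for n in("top","side"):
    c=cams.read_camera(n); save(c,n+"0.png",None,1.25)
    print(n,{k:np.array(v) for k,v in c.items() if k!="pixels"})
    for t in("tray","long_row","short_row","keeper_hinge","keeper_knob","long1","short1","stock_bin","oil_bottle","wrench"):
        z={"long_row":.006,"short_row":.006,"keeper_hinge":.034,"keeper_knob":.061,"long1":.012,"short1":.012}.get(t,0)
        for r in spotter.landmark_of(t,n): print(t,np.round(r["uv"],1),round(r["conf"],2),at_z(c,r["uv"],z)[:2])
s=env.get_state();print(s)
E
```

```text
pics
top {'fx': array(395.9787), 'fy': array(395.9787), 'cx': array(318.7985), 'cy': array(199.7821), 'k1': array(-0.0151), 'xyz': array([ 0.5031, -0.015 ,  1.1301]), 'attitude': array([-0.0259,  0.7099, -0.7031,  0.03  ])}
tray [342.2 228.6] 0.59 [ 0.5111 -0.0886]
long_row [361.2 233.4] 0.9 [ 0.498 -0.142]
short_row [322.6 227. ] 0.77 [ 0.5151 -0.0326]
keeper_hinge [345.5 189.5] 0.95 [ 0.6195 -0.095 ]
keeper_knob [386.  232.2] 0.92 [ 0.5021 -0.2027]
long1 [436.8 255.5] 0.9 [ 0.438  -0.3542]
long1 [203.8 249.1] 0.87 [0.4499 0.3001]
long1 [471.9 278.5] 0.84 [ 0.3747 -0.4523]
short1 [159.7 226.8] 0.78 [0.5111 0.4264]
short1 [245.2 196.7] 0.78 [0.5985 0.1875]
stock_bin [296.4 144.1] 0.95 [0.7539 0.0452]
oil_bottle [370.7 142.1] 0.8 [ 0.7621 -0.1701]
wrench [216.5 154.5] 0.62 [0.7211 0.2755]
side {'fx': array(372.0288), 'fy': array(372.0288), 'cx': array(316.3549), 'cy': array(196.3766), 'k1': array(-0.0195), 'xyz': array([-0.1298, -0.6639,  0.678 ]), 'attitude': array([-0.4441,  0.8032, -0.3509,  0.1859])}
tray [324.  234.7] 0.77 [ 0.5044 -0.0868]
tray [230.1 191.3] 0.45 [0.4638 0.3194]
[... 446 characters left out ...]
02]
short1 [398.2 202.7] 0.72 [ 0.7776 -0.1632]
short1 [225.3 173.5] 0.66 [0.5166 0.4203]
short1 [284.8 184.7] 0.54 [0.6094 0.1946]
stock_bin [344.8 188.5] 0.84 [0.746  0.0339]
wrench [291.1 169.7] 0.43 [0.7158 0.2754]
{'clock': 1.1, 'joint_pos': array([0.9934, 0.3132, 0.0461, 1.3036, 0.    , 1.4312]), 'qvel': array([-0.0027,  0.0002, -0.0007, -0.0008,  0.0002,  0.0005]), 'tau': array([ -0.0014, -48.048 ,  29.8818,   0.0005,  -0.0003,  -0.    ]), 'tcp_pos': array([0.2438, 0.5208, 0.2313]), 'orientation': array([0.    , 0.2172, 0.9761, 0.    ]), 'wrist_force': array([ 0.3159,  1.432 , -0.1558]), 'ft_torque': array([0.002 , 0.0018, 0.0011]), 'grip_force': 0.0, 'finger_gap': 0.0855001371454874}
```

View pics/top0.png

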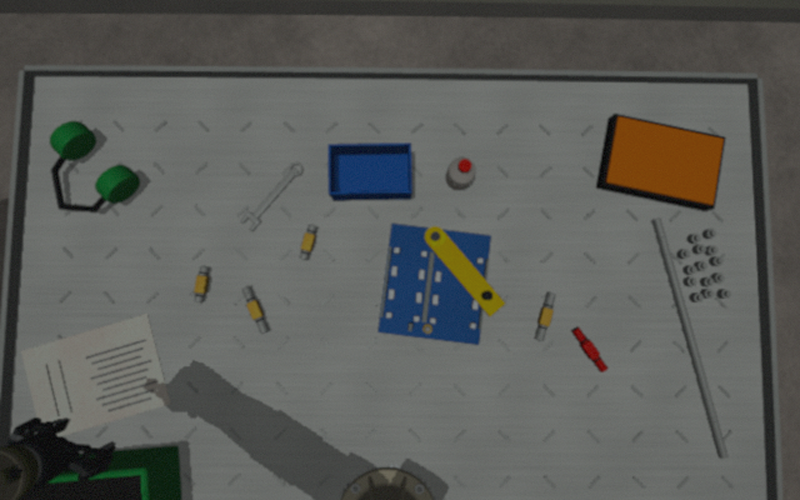

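View pics/side0.png

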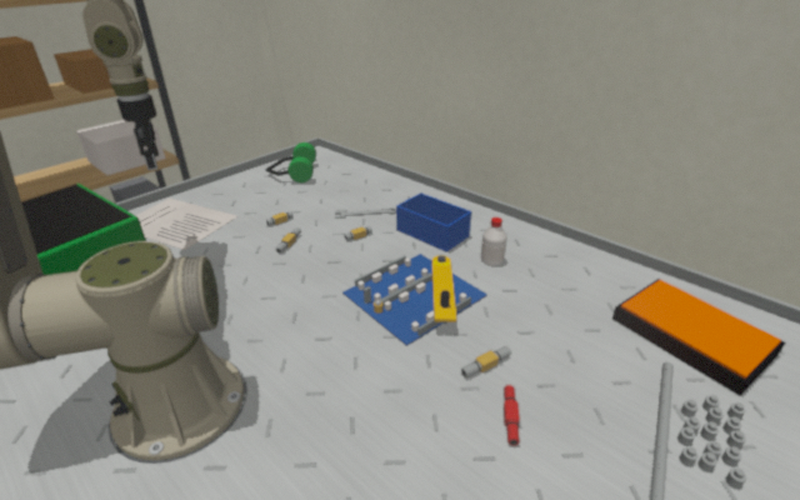

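Top view (native pixels): four brass/steel couplings at about (161,227), (247,193), (205,247) and (436,253). The red look-alike at (472,279) isn't meant. The keeper is half open over the long row, at about 0.8 rad. Next I measure orientations, lengths and the tray pose.

```bash
cat >> h.py <<'E'
def plane_pts(c,pts,z): return np.array([at_z(c,p,z)[:2] for p in pts],np.float32)
def axis(c,mask,z):
    v,u=np.nonzero(mask); P=plane_pts(c,np.c_[u,v],z)
    (cx,cy),(w,h),a=cv2.minAreaRect(P*1000)
    if w<h: w,h,a=h,w,a+90
    m=P.mean(0); w_,V=np.linalg.eigh(np.cov((P-m).T)); d=V[:,1]
    pc=np.degrees(np.arctan2(d[1],d[0]))%180
    t=(P-m)@d; L=np.sqrt(12*w_[1])
    return (np.array([cx,cy])/1000).round(4),m.round(4),round(w,1),round(h,1),round(a%180,1),round(pc,1),round(L*1000,1)
def bluerect(c):
    im=cv2.cvtColor(c["pixels"],cv2.COLOR_RGB2HSV); return im
E
python3 - <<'E'
from h import *
np.set_printoptions(precision=4,suppress=True)
for n,zz in(("top",.014),("side",.012)):
    c=cams.read_camera(n)
    for t in("long1","short1"):
        for r in spotter.cut_out(t,n):
            if r["region"].sum()>20: print(n,t,np.round(r["uv"]),round(r["conf"],2),r["region"].sum(),axis(c,r["region"],zz))
    hsv=cv2.cvtColor(c["pixels"],cv2.COLOR_RGB2HSV)
    b=cv2.inRange(hsv,(100,120,40),(125,255,255)); 
    k=b.copy(); k[:, :]=0
    for t in("tray",):
        r=spotter.cut_out(t,n)[0]; m=r["region"].astype(np.uint8)
        print("tray",n,r["conf"],m.sum(),axis(c,m,.006))
        mm=cv2.dilate(m,np.ones((9,9)))&(b>0); 
        P=plane_pts(c,np.argwhere(mm)[:,::-1],.006)
        hull=cv2.convexHull((P*1000).astype(np.float32))
        print(cv2.minAreaRect(hull), cv2.boxPoints(cv2.minAreaRect(hull)).tolist())
    for t in("keeper_hinge","keeper_knob"):
        r=spotter.cut_out(t,n)[0]; print(t,axis(c,r["region"],.044))
    save(c,n+"1.png",(130,170,530,300) if n=="top" else (180,130,480,330),2)
E
```

```text
top long1 [436. 254.] 0.88 303 (array([ 0.4445, -0.3508]), array([ 0.442 , -0.3495], dtype=float32), 111.9, 25.6, 160.8, np.float64(163.4), np.float64(106.5))
top long1 [472. 281.] 0.79 318 (array([ 0.3727, -0.4495]), array([ 0.3735, -0.4498], dtype=float32), 112.1, 28.3, 33.5, np.float64(36.1), np.float64(103.4))
top long1 [204. 249.] 0.63 313 (array([0.4551, 0.3013]), array([0.4572, 0.3019], dtype=float32), 110.6, 26.3, 23.6, np.float64(25.0), np.float64(103.7))
top short1 [244. 194.] 0.56 230 (array([0.6089, 0.1846]), array([0.6084, 0.1851], dtype=float32), 80.7, 26.1, 163.0, np.float64(166.6), np.float64(76.9))
top short1 [160. 225.] 0.49 239 (array([0.5106, 0.422 ]), array([0.5103, 0.4214], dtype=float32), 78.5, 28.2, 2.2, np.float64(172.6), np.float64(74.4))
top short1 [369. 217.] 0.29 1433 (array([ 0.5499, -0.1647]), array([ 0.5485, -0.1663], dtype=float32), 240.3, 50.2, 40.2, np.float64(40.5), np.float64(235.8))
tray top 0.68 7428 (array([ 0.5174, -0.1248]), array([ 0.5157, -0.1076], dtype=float32), 273.9, 253.3, 83.3, np.float64(17.7), np.float64(246.8))
((517.4691162109375,
[... 1295 characters left out ...]
4(76.8))
tray side 0.89 4724 (array([ 0.5328, -0.1062]), array([ 0.5088, -0.1092], dtype=float32), 290.3, 264.3, 173.5, np.float64(15.6), np.float64(258.0))
((512.2916259765625, -106.28340911865234), (223.32102966308594, 243.24002075195312), 83.72603607177734) [[379.1974792480469, -203.9842071533203], [620.9806518554688, -230.5661163330078], [645.3857421875, -8.582611083984375], [403.60260009765625, 17.999298095703125]]
keeper_hinge (array([ 0.5413, -0.1676]), array([ 0.5314, -0.1761], dtype=float32), 245.6, 46.1, 40.7, np.float64(40.7), np.float64(238.9))
keeper_knob (array([ 0.5412, -0.1675]), array([ 0.5303, -0.1771], dtype=float32), 245.5, 45.7, 40.7, np.float64(40.6), np.float64(236.0))
```

View pics/top1.png

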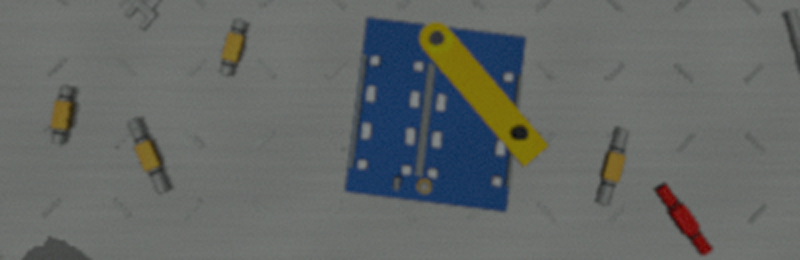

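```bash
cat >> h.py <<'E'
T0=np.array([.5165,-.104]); YAW=np.radians(-6.5)
def tray(x,y): c,s=np.cos(YAW),np.sin(YAW); return T0+np.array([c*x-s*y,s*x+c*y])
def plan(x,y,z,hy=None):
    """turn first (if heading of tool y given, deg; nearest half turn), then shift in tool axes"""
    s=env.get_state(); M=Rq(s["orientation"]).as_matrix(); p=np.array(s["tcp_pos"])
    h=np.degrees(np.arctan2(M[1,1],M[0,1])); d=0
    tilt=np.degrees(np.arccos(-M[2,2]))
    if hy is not None: d=(hy-h+90)%180-90
    N=R.from_euler("z",d,degrees=True).as_matrix()@M
    sh=N.T@(np.array([x,y,z])-p)
    print(f"t={s['clock']:.1f} tcp={np.round(p,4)} hy={h:.1f} tilt={tilt:.2f} q6={s['joint_pos'][5]:.2f} gap={s['finger_gap']*1000:.1f} grip={s['grip_force']:.0f}")
    print(f" turn z {-d/180:.4f} units ({-d/180/.0477:.1f} rows) q6 after~{s['joint_pos'][5]-np.radians(d):.2f}; shift units {np.round(sh/.25,3)} rows {np.linalg.norm(sh)/.05:.1f}")
E
python3 - <<'E'
from h import *
c=cams.read_camera("top")
im=c["pixels"]; g=im.astype(int).sum(2)
for nm,(u,v),z in(("hinge",(348,189),.044),("knob",(389,236),.078)):
    b=g[v-8:v+9,u-8:u+9]; m=(b<130).astype(np.uint8); print(b.min())
    n,l,st,ce=cv2.connectedComponentsWithStats(m); 
    for i in range(1,n): print(nm,ce[i]+[u-8,v-8],st[i,4],at_z(c,ce[i]+[u-8,v-8],z)[:2])
k=tray(.112,0); print("hinge from tray",k)
for a in(.82,1.0,1.2,1.4,1.6,1.7):
    h=np.pi+YAW+a; print(a,k+.17*np.array([np.cos(h),np.sin(h)]),np.degrees(h)%360)
plan(.4,-.1,.23,-50)
E
```

```text
140
50
knob [388.97435897 235.84615385] 39 [ 0.49253544 -0.20762299]
hinge from tray [ 0.62778005 -0.11667876]
0.82 [ 0.49847739 -0.22704553] 220.4825392007275
1.0 [ 0.52032536 -0.24841141] 230.79577951308232
1.2 [ 0.54863854 -0.26713348] 242.25493541569878
1.4 [ 0.58010684 -0.27985739] 253.71409131831527
1.6 [ 0.61347572 -0.28607589] 265.17324722093167
1.7 [ 0.63045867 -0.28665766] 270.90282517223994
t=1.8 tcp=[0.2438 0.5208 0.2313] hy=64.9 tilt=0.00 q6=1.43 gap=85.6 grip=0
 turn z -0.3616 units (-7.6 rows) q6 after~0.30; shift units [ 1.118 -2.304  0.005] rows 12.8
```

Run:
```python
from h import *
from scipy.optimize import least_squares
c=cams.read_camera("top")
im=c["pixels"]; r=im[:,:,0].astype(int); 
m=np.zeros(r.shape,np.uint8); m[178:275,300:395]=((im.min(2)>130))[178:275,300:395]
n,l,st,ce=cv2.connectedComponentsWithStats(m)
bl=[(np.array(np.average(np.argwhere(cv2.dilate((l==i).astype(np.uint8),np.ones((3,3))))[:,::-1],axis=0,weights=np.clip(r[cv2.dilate((l==i).astype(np.uint8),np.ones((3,3)))>0]-70,0,None)+.01)),st[i,4]) for i in range(1,n) if st[i,4]>=2]
P=np.array([at_z(c,b,.022)[:2] for b,_ in bl])
for b,p in zip(bl,P): print(b[0].round(1),b[1],p.round(4))
ys=np.array([-.113,-.015,.0145,.0835])
def res(q):
    o=q[:2]; cs,sn=np.cos(q[2]),np.sin(q[2]); d=P-o; t=np.c_[cs*d[:,0]+sn*d[:,1],-sn*d[:,0]+cs*d[:,1]]
    X=np.array([-q[3],-.026,.026,q[3]])
    ex=t[:,0][:,None]-X; ey=t[:,1][:,None]-ys
    i=np.abs(ex).argmin(1); j=np.abs(ey).argmin(1); k=np.arange(len(t))
    return np.r_[ex[k,i],ey[k,j]]
s=least_squares(res,[.51,-.087,-.113,.075],loss="soft_l1",f_scale=.003)
print(s.x,np.degrees(s.x[2])); print((res(s.x)*1000).round(1))
```

```text
Traceback (most recent call last):
ValueError: operands could not be broadcast together with shapes (0,) (2,)
```

```bash
cat > teeth.py <<'E'
from h import *
from scipy.optimize import least_squares
c=cams.read_camera("top")
im=c["pixels"]; r=im[:,:,0].astype(float)
poly=np.array([proj(c,[*tray(x,y+.015),.006]) for x,y in((-.118,-.108),(.118,-.108),(.118,.108),(-.118,.108))],np.int32)
pm=np.zeros(r.shape,np.uint8); cv2.fillPoly(pm,[poly],1)
m=((im.min(2)>85)&(pm>0)).astype(np.uint8)
n,l,st,ce=cv2.connectedComponentsWithStats(m); C=[]
for i in range(1,n):
    if 2<=st[i,4]<40:
        k=np.argwhere(cv2.dilate((l==i).astype(np.uint8),np.ones((3,3)))); w=np.clip(r[k[:,0],k[:,1]]-50,0,None)
        C.append(np.average(k[:,::-1],axis=0,weights=w))
P=np.array([at_z(c,b,.022)[:2] for b in C])
ys=np.array([-.113,-.015,.0145,.0835])
def res(q):
    o=q[:2]; cs,sn=np.cos(q[2]),np.sin(q[2]); d=P-o; t=np.c_[cs*d[:,0]+sn*d[:,1],-sn*d[:,0]+cs*d[:,1]]
    X=np.array([-q[3],-.026,.026,q[3]])
    ex=t[:,0][:,None]-X; ey=t[:,1][:,None]-ys
    i=np.abs(ex).argmin(1); j=np.abs(ey).argmin(1); k=np.arange(len(t))
    return np.r_[ex[k,i],ey[k,j]]
s=least_squares(res,[.51,-.087,-.113,.075],loss="soft_l1",f_scale=.003)
print(s.x.round(4),np.degrees(s.x[2])); e=(res(s.x)*1000).round(1).reshape(2,-1).T
for b,x in zip(C,e): print(b.round(1),x)
E
python3 - <<'E'
exec(open("teeth.py").read().replace("print(s.x.round","print(np.percentile(im[:,:,0][pm>0],[50,90,98]));print(s.x.round"))
E
```

```text
[ 30. 124. 127.]
[ 0.5088 -0.0861 -0.1209  0.0734] -6.929629563662859
[317.  199.8] [-0.3 -3.9]
[338.9 202.7] [-0.4  3.1]
[382.5 208.1] [0.5 7.2]
[315.  216.5] [-0.1 -4.4]
[336.9 219.3] [0.1 2.7]
[350. 221.] [ 0.3 -4.8]
[312.7 235. ] [-0.  -4.8]
[334.7 237.7] [0.5 2.2]
[347.9 239.4] [ 0.5 -5.2]
[378.5 244. ] [-0.9  6.5]
[310.6 251.8] [ 0.6 -5.3]
[332.8 254.6] [0.7 1.7]
[345.8 256.3] [ 0.9 -5.4]
[376.6 260.4] [0.6 6.4]
[341.9 263.1] [-19.1   3.2]
```

```bash
sed -i 's/ys=np.array.*/ys=np.array([-.106,-.020,.017,.079])/; s/y+.015/y-.015/' teeth.py
sed -i 's/^T0=.*/T0=np.array([.5088,-.0861]); YAW=np.radians(-6.7)/' h.py
python3 - <<'E'
exec(open("teeth.py").read())
k=s.x[:2]+.112*np.array([np.cos(s.x[2]),np.sin(s.x[2])]); print("hinge from tray",k)
for a in(.82,1.0,1.2,1.4,1.6,1.7):
    h=np.pi+s.x[2]+a; print(a,(k+.17*np.array([np.cos(h),np.sin(h)])).round(4),(np.degrees(h)%360).round(1))
u=np.array([388.97,235.85]); kn=at_z(c,u,.078)[:2]; d=kn-k; print(kn,np.hypot(*d),(np.degrees(np.arctan2(d[1],d[0]))%360-180-np.degrees(s.x[2])))
plan(.49,-.21,.23,-45)
E
```

```text
[ 0.5068 -0.0863 -0.1007  0.0788] -5.769491558206218
[317.  199.8] [-2.2 -0.5]
[338.9 202.7] [-3.6 -0.6]
[383.8 208.1] [-4.8 -4.4]
[315.  216.5] [ 3.4 -0.1]
[336.9 219.3] [2.4 0.1]
[350. 221.] [1.8 0. ]
[312.7 235. ] [3.5 0.6]
[334.7 237.7] [2.8 0.6]
[347.9 239.4] [2.  0.7]
[380.1 243.1] [ 1.9 -3.9]
[310.7 251.8] [9.6 0.9]
[332.8 254.6] [8.4 1.1]
[345.8 256.3] [7.8 1.4]
[378.  260.3] [ 6.6 -2.5]
[341.9 263. ] [-11.9  10.4]
[303.3 266.4] [-32.7  16.8]
[309.6 267.4] [-33.6  -0.9]
[317.2 268.4] [-34.  -22.2]
[325.2 269.4] [-34.4  17.5]
[332.6 270.4] [-34.7  -3.2]
hinge from tray [ 0.61822872 -0.09752512]
0.82 [ 0.4903 -0.2095] 221.2
1.0 [ 0.5125 -0.2306] 231.5
1.2 [ 0.541 -0.249] 243.0
1.4 [ 0.5726 -0.2613] 254.4
1.6 [ 0.6061 -0.2671] 265.9
1.7 [ 0.6231 -0.2675] 271.6
[ 0.49252518 -0.20761137] 0.16709387700094702 46.98010029269684
t=1.9 tcp=[0.2438 0.5208 0.2313] hy=64.9 tilt=0.01 q6=1.43 gap=85.3 grip=0
 turn z -0.3894 units (-8.2 rows) q6 after~0.21; shift units [ 1.371 -2.763  0.005] rows 15.4
```

```bash
sed -i 's/^T0=.*/T0=np.array([.5088,-.0861]); YAW=np.radians(-6.6)/' h.py
python3 - <<'E'
from h import *
plan(.4915,-.209,.13,131)
E
```

```text
t=1.9 tcp=[0.2438 0.5208 0.2313] hy=64.9 tilt=0.01 q6=1.43 gap=85.3 grip=0
 turn z -0.3671 units (-7.7 rows) q6 after~0.28; shift units [ 1.167 -2.853  0.405] rows 15.5
```

>>> jog_arm(
  increments=[
    [[0, 0, 0, 0, 0, -0.0459, 100], [0, 0, 0, 0, 0, -0.0459, 100], [0, 0, 0, 0, 0, -0.0459, 100], [0, 0, 0, 0, 0, -0.0459, 100], [0, 0, 0, 0, 0, -0.0459, 100], [0, 0, 0, 0, 0, -0.0459, 100], [0, 0, 0, 0, 0, -0.0459, 100], [0, 0, 0, 0, 0, -0.0459, 100]],
  ],
  force=40,
)

```text
clock: 2.7
tcp_pos: [0.2438, 0.5208, 0.2313]
orientation: [0.0, -0.353, 0.936, 0.0]
wrist_force: [0.2, 0.4, 0.2]
finger_gap: 0.052
grip_force: 0.0
```

>>> jog_arm(
  increments=[
    [[0.065, -0.1585, 0.0225, 0, 0, 0, 100], [0.065, -0.1585, 0.0225, 0, 0, 0, 100], [0.065, -0.1585, 0.0225, 0, 0, 0, 100], [0.065, -0.1585, 0.0225, 0, 0, 0, 100], [0.065, -0.1585, 0.0225, 0, 0, 0, 100], [0.065, -0.1585, 0.0225, 0, 0, 0, 100], [0.065, -0.1585, 0.0225, 0, 0, 0, 100], [0.065, -0.1585, 0.0225, 0, 0, 0, 100], [0.065, -0.1585, 0.0225, 0, 0, 0, 100], [0.065, -0.1585, 0.0225, 0, 0, 0, 100], [0.065, -0.1585, 0.0225, 0, 0, 0, 100], [0.065, -0.1585, 0.0225, 0, 0, 0, 100], [0.065, -0.1585, 0.0225, 0, 0, 0, 100], [0.065, -0.1585, 0.0225, 0, 0, 0, 100], [0.065, -0.1585, 0.0225, 0, 0, 0, 100], [0.065, -0.1585, 0.0225, 0, 0, 0, 100], [0.065, -0.1585, 0.0225, 0, 0, 0, 100], [0.065, -0.1585, 0.0225, 0, 0, 0, 100], [0, 0, 0, 0, 0, 0, 100]],
  ],
)

```text
clock: 4.6
tcp_pos: [0.4928, -0.2143, 0.1292]
orientation: [0.0, -0.348, 0.937, -0.001]
wrist_force: [0.3, 0.2, -0.6]
finger_gap: 0.052
grip_force: 0.0
```

Run:
```python
from h import *
plan(.4915,-.209,.055,131)
a=cams.read_camera("side"); save(a,"s2.png",(250,120,450,270),4)
```

```text
t=4.6 tcp=[ 0.4928 -0.2143  0.1292] hy=130.7 tilt=0.15 q6=-1.27 gap=52.0 grip=0
 turn z -0.0015 units (-0.0 rows) q6 after~-1.27; shift units [-0.01   0.02   0.297] rows 1.5
```

View pics/s2.png

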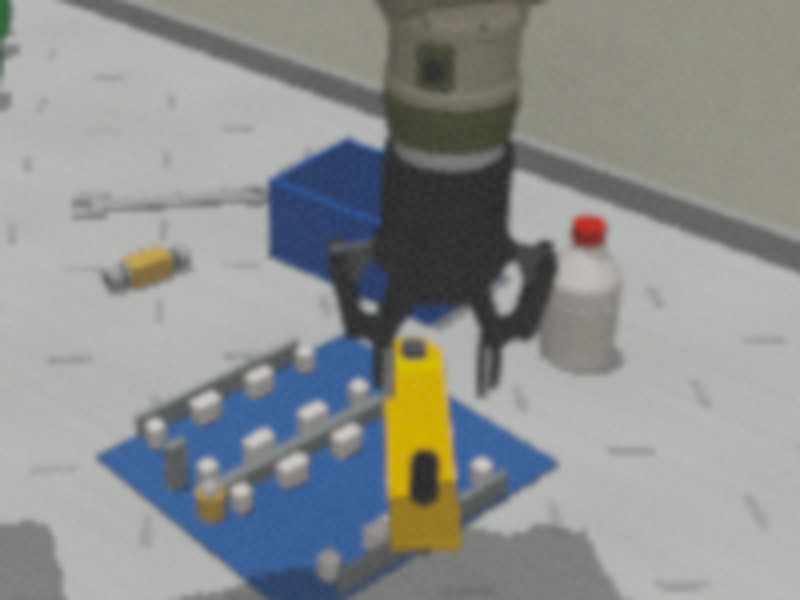

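Close view: the fingers straddle the line to the knob (knob at crop (425,475), fingertips at about (380,385) and (490,390)). I check that projection against the TCP, then descend.

Run:
```python
from h import *
c=cams.read_camera("side"); s=env.get_state()
p=proj(c,s["tcp_pos"]); print((p-[250,120])*4, (proj(c,[.4915,-.209,.078])-[250,120])*4)
c=cams.read_camera("top"); print(proj(c,[.4915,-.209,.078]))
```

```text
[425.8811784  388.69206158] [421.81000837 452.15085574]
[389.49447545 236.24287207]
```

>>> jog_arm(
  increments=[
    [[-0.01, 0.02, 0.1, 0, 0, 0, 100], [0, 0, 0.1, 0, 0, 0, 100], [0, 0, 0.03, 0, 0, 0, 100], [0, 0, 0.03, 0, 0, 0, 100], [0, 0, 0.03, 0, 0, 0, 100], [0, 0, 0, 0, 0, 0, 100]],
  ],
)

```text
clock: 5.35
tcp_pos: [0.4897, -0.2035, 0.0574]
orientation: [-0.0, -0.35, 0.937, 0.0]
wrist_force: [0.6, 0.3, -0.2]
finger_gap: 0.052
grip_force: 0.0
```

>>> jog_arm(
  increments=[
    [[0, -0.044, 0, 0, 0, -0.0206, 100], [0, -0.044, 0, 0, 0, -0.0206, 100], [0, -0.044, 0, 0, 0, -0.0206, 100], [0, -0.044, 0, 0, 0, -0.0206, 100], [0, -0.044, 0, 0, 0, -0.0206, 100], [0, -0.044, 0, 0, 0, -0.0206, 100], [0, -0.044, 0, 0, 0, -0.0206, 100], [0, -0.044, 0, 0, 0, -0.0206, 100], [0, -0.044, 0, 0, 0, -0.0206, 100], [0, -0.044, 0, 0, 0, -0.0206, 100], [0, -0.044, 0, 0, 0, -0.0206, 100], [0, -0.044, 0, 0, 0, -0.0206, 100], [0, -0.044, 0, 0, 0, -0.0206, 100], [0, -0.044, 0, 0, 0, -0.0206, 100], [0, 0, 0, 0, 0, 0, 100]],
  ],
)

```text
clock: 6.85
tcp_pos: [0.6263, -0.2669, 0.0583]
orientation: [-0.0, 0.725, -0.689, 0.001]
wrist_force: [-0.0, 1.5, -0.1]
finger_gap: 0.0521
grip_force: 0.0
```

Run:
```python
from h import *
plan(.6061,-.267,.055,0)
s=env.get_state(); d=s["tcp_pos"][:2]-tray(.112,0); print("tcp r,ang",np.hypot(*d),(np.arctan2(d[1],d[0])-np.pi-YAW)%(2*np.pi),s["wrist_force"])
```

```text
t=6.8 tcp=[ 0.6263 -0.2669  0.0583] hy=-177.0 tilt=0.12 q6=-2.14 gap=52.1 grip=0
 turn z 0.0165 units (0.3 rows) q6 after~-2.09; shift units [0.    0.081 0.013] rows 0.4
tcp r,ang 0.16806506147591474 1.7233072454189626 [-0.00463683  1.49983312 -0.0577519 ]
```

>>> jog_arm(
  increments=[
    [[0, -0.03, 0, 0, 0, 0, 100], [0, 0, 0, 0, 0, 0, 100], [0, 0.06, 0, 0, 0, 0, 100], [0, 0, -0.1, 0, 0, 0, 100], [0, 0, -0.2, 0, 0, 0, 100], [0, 0, -0.2, 0, 0, 0, 50], [0, 0, 0, 0, 0, 0, 0]],
  ],
)

```text
clock: 7.55
tcp_pos: [0.6205, -0.269, 0.1917]
orientation: [-0.002, 0.725, -0.689, 0.007]
wrist_force: [0.7, -0.6, 0.7]
finger_gap: 0.0785
grip_force: 0.0
```

Run:
```python
from h import *
c=cams.read_camera("top"); save(c,"t3.png",(130,150,530,310),2)
for t in("long1",):
    for r in spotter.cut_out(t,"top"): print(r["conf"],axis(c,r["region"],.014))
for r in spotter.cut_out("keeper_knob","top"): print(r["conf"],axis(c,r["region"],.044))
plan(.4445,-.351,.10,162+90)
```

```text
0.54 (array([0.4549, 0.2997]), array([0.4552, 0.3002], dtype=float32), 106.6, 24.6, 20.3, np.float64(24.7), np.float64(97.9))
0.63 (array([ 0.6198, -0.1925]), array([ 0.6192, -0.1946], dtype=float32), 238.2, 51.7, 88.9, np.float64(88.7), np.float64(233.8))
t=7.7 tcp=[ 0.6171 -0.267   0.1829] hy=-177.1 tilt=0.04 q6=-2.15 gap=85.7 grip=0
 turn z -0.3840 units (-8.0 rows) q6 after~-3.36; shift units [-0.553  0.533  0.331] rows 4.2
```

View pics/t3.png

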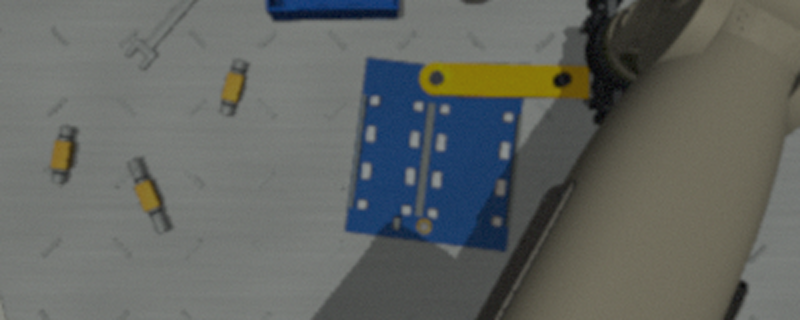

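Keeper at ~1.66 rad, clear of the pockets; four couplings, tray empty. Now the right-hand long one at (436,254): it is brass/steel, so it's the one meant, while the red one at (472,281) is the look-alike.

>>> jog_arm(
  increments=[
    [[0, 0, 0, 0, 0, 0.0468, 60], [0, 0, 0, 0, 0, 0.0468, 60], [0, 0, 0, 0, 0, 0.0468, 60], [0, 0, 0, 0, 0, 0.0468, 60], [0, 0, 0, 0, 0, 0.0468, 60], [0, 0, 0, 0, 0, 0.0468, 60], [0, 0, 0, 0, 0, 0.0468, 60], [0, 0, 0, 0, 0, 0.0468, 60], [0, 0, 0, 0, 0, 0.0468, 60], [0, 0, 0, 0, 0, 0.0468, 60], [0, 0, 0, 0, 0, 0.0468, 60], [0, 0, 0, 0, 0, 0.0468, 60], [0, 0, 0, 0, 0, 0.0468, 60], [0.081, -0.074, 0.03, 0, 0, 0, 60], [0.081, -0.074, 0.03, 0, 0, 0, 60], [0.081, -0.074, 0.03, 0, 0, 0, 60], [0.081, -0.074, 0.03, 0, 0, 0, 60], [0.081, -0.074, 0.03, 0, 0, 0, 60], [0.081, -0.074, 0.03, 0, 0, 0, 60], [0.081, -0.074, 0.03, 0, 0, 0, 60]],
  ],
)

```text
clock: 9.7
tcp_pos: [0.4421, -0.3497, 0.1276]
orientation: [-0.002, 0.144, 0.99, 0.001]
wrist_force: [-0.8, -0.3, 0.6]
finger_gap: 0.0651
grip_force: 0.0
```

Run:
```python
from h import *
s0=cams.read_camera("side")
s=env.get_state(); print(proj(s0,s["tcp_pos"]))
save(s0,"s4.png",(330,190,480,340),4)
for r in spotter.cut_out("long1","side"): print(r["conf"],axis(s0,r["region"],.012))
plan(.4445,-.351,.006,73.5)
```

```text
[391.8102419  253.35229704]
0.82 (array([ 0.4431, -0.3528]), array([ 0.4405, -0.3524], dtype=float32), 119.8, 34.1, 170.1, np.float64(165.6), np.float64(107.9))
0.76 (array([0.4525, 0.2994]), array([0.4512, 0.2973], dtype=float32), 119.5, 37.1, 36.4, np.float64(29.8), np.float64(105.5))
0.71 (array([ 0.3724, -0.4505]), array([ 0.3689, -0.452 ], dtype=float32), 123.7, 24.8, 32.2, np.float64(34.2), np.float64(117.5))
t=9.8 tcp=[ 0.4401 -0.3498  0.1268] hy=73.2 tilt=0.40 q6=-0.52 gap=65.3 grip=0
 turn z -0.0017 units (-0.0 rows) q6 after~-0.53; shift units [-0.021 -0.001  0.483] rows 2.4
```

View pics/s4.png

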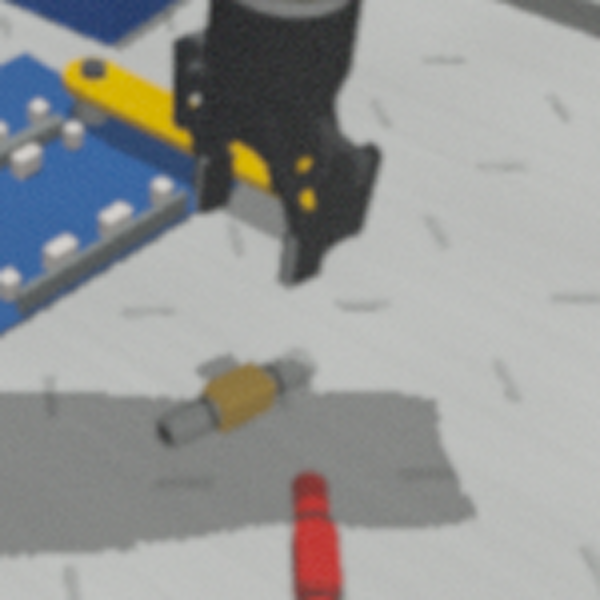

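The side crop shows the brass/steel long coupling at crop (240,395) under the gripper, and the red one at (315,540) well clear. I descend and grip.

>>> jog_arm(
  increments=[
    [[-0.013, 0, 0.15, 0, 0, 0, 60], [0, 0, 0.15, 0, 0, 0, 60], [0, 0, 0.1, 0, 0, 0, 60], [0, 0, 0.04, 0, 0, 0, 60], [0, 0, 0.04, 0, 0, 0, 60], [0, 0, 0, 0, 0, 0, 60], [0, 0, 0, 0, 0, 0, 255], [0, 0, 0, 0, 0, 0, 255], [0, 0, 0, 0, 0, 0, 255], [0, 0, 0, 0, 0, 0, 255], [0, 0, 0, 0, 0, 0, 255]],
  ],
  force=70,
)

```text
clock: 10.9
tcp_pos: [0.4483, -0.3522, 0.0116]
orientation: [0.001, 0.144, 0.99, -0.001]
wrist_force: [-0.3, 0.9, 5.8]
finger_gap: 0.0222
grip_force: 70.3
```

Run:
```python
from h import *
plan(*tray(-.052,-.064),.12,-6.6); print(tray(-.052,-.064))
```

```text
t=10.9 tcp=[ 0.4483 -0.3522  0.0116] hy=73.4 tilt=0.15 q6=-0.52 gap=22.2 grip=70
 turn z 0.4445 units (9.3 rows) q6 after~0.88; shift units [ 0.828 -0.091 -0.436] rows 4.7
[ 0.44978864 -0.14369913]
```

>>> jog_arm(
  increments=[
    [[0, 0, -0.05, 0, 0, 0, 255], [0, 0, -0.15, 0, 0, 0, 255], [0, 0, -0.15, 0, 0, 0, 255], [0, 0, -0.1, 0, 0, 0.0445, 255], [0, 0, 0, 0, 0, 0.05, 255], [0, 0, 0, 0, 0, 0.0445, 255], [0, 0, 0, 0, 0, 0.0445, 255], [0, 0, 0, 0, 0, 0.0445, 255], [0, 0, 0, 0, 0, 0.0445, 255], [0, 0, 0, 0, 0, 0.0445, 255], [0, 0, 0, 0, 0, 0.0445, 255], [0, 0, 0, 0, 0, 0.0445, 255], [0, 0, 0, 0, 0, 0.0445, 255], [0, 0, 0, 0, 0, 0, 255], [0, 0, 0, 0, 0, 0, 255]],
  ],
)

```text
clock: 12.4
tcp_pos: [0.4474, -0.3514, 0.1228]
orientation: [-0.0, 0.749, 0.662, 0.0]
wrist_force: [-0.1, 0.2, -3.7]
finger_gap: 0.0217
grip_force: 74.2
```

```bash
cat >> h.py <<'E'
def inhand(t):
    """part seen in side camera vs its expected place 13 mm above the TCP, along tool x"""
    c=cams.read_camera("side"); s=env.get_state(); M=Rq(s["orientation"]).as_matrix(); p=np.array(s["tcp_pos"])
    for r in spotter.cut_out(t,"side"):
        if np.linalg.norm(np.array(r["uv"])-proj(c,p))<25:
            q=at_z(c,r["uv"],p[2]+.004); e=axis(c,r["region"],p[2]+.004)
            print("conf",round(r["conf"],2),"centre rel TCP in tool xy mm",((M.T@(q-p))[:2]*1000).round(1),((M.T[:2,:2]@(e[0]-p[:2]))*1000).round(1),e[2:])
    return c
E
python3 - <<'E'
from h import *
c=inhand("long1"); s=env.get_state(); u=proj(c,s["tcp_pos"]).astype(int); print(u)
save(c,"s5.png",(u[0]-60,u[1]-70,u[0]+60,u[1]+40),5)
plan(*tray(-.052,-.064),.12,-6.6)
E
```

```text
conf 0.79 centre rel TCP in tool xy mm [-21.8   0.1] [-0.8 -4.1] (117.6, 39.5, 74.1, np.float64(83.9), np.float64(113.8))
[394 252]
t=12.5 tcp=[ 0.4474 -0.3514  0.1227] hy=-7.1 tilt=0.01 q6=0.89 gap=21.7 grip=74
 turn z -0.0030 units (-0.1 rows) q6 after~0.88; shift units [ 0.826 -0.086  0.011] rows 4.2
```

View pics/s5.png

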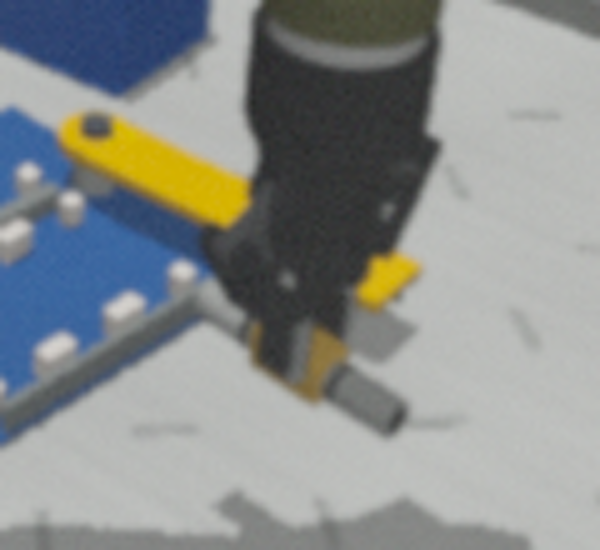

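Run:
```python
from h import *
c=cams.read_camera("side"); s=env.get_state(); M=Rq(s["orientation"]).as_matrix(); p=np.array(s["tcp_pos"])
u=np.array([394-60,252-70])
for d in(-5,0,5):
    print(d,[((proj(c,p+M[:,0]*(d+e)/1000)-u)*5).round() for e in(-55,-20,20,55)])
```

```text
-5 [array([410., 425.]), array([346., 383.]), array([276., 337.]), array([219., 300.])]
0 [array([401., 418.]), array([337., 377.]), array([268., 332.]), array([211., 294.])]
5 [array([391., 412.]), array([328., 371.]), array([259., 326.]), array([203., 289.])]
```

>>> jog_arm(
  increments=[
    [[0.135, -0.0145, 0, 0, 0, -0.003, 255], [0.135, -0.0145, 0, 0, 0, 0, 255], [0.135, -0.0145, 0, 0, 0, 0, 255], [0.135, -0.0145, 0, 0, 0, 0, 255], [0.135, -0.0145, 0.05, 0, 0, 0, 255], [0.135, -0.0145, 0.1, 0, 0, 0, 255], [0, 0, 0.1, 0, 0, 0, 255], [0, 0, 0, 0, 0, 0, 255], [0, 0, 0, 0, 0, 0, 255]],
  ],
)

```text
clock: 13.45
tcp_pos: [0.4501, -0.148, 0.0604]
orientation: [-0.0, 0.747, 0.665, -0.0]
wrist_force: [0.6, -0.1, -2.7]
finger_gap: 0.0223
grip_force: 74.1
```

Run:
```python
from h import *
plan(*tray(-.052,-.0675),.019,-6.6)
c=cams.read_camera("side"); s=env.get_state(); u=proj(c,s["tcp_pos"]).astype(int); print(u)
save(c,"s6.png",(u[0]-70,u[1]-50,u[0]+70,u[1]+50),5)
```

```text
t=13.4 tcp=[ 0.4501 -0.148   0.0604] hy=-6.7 tilt=0.02 q6=1.20 gap=22.3 grip=74
 turn z -0.0005 units (-0.0 rows) q6 after~1.20; shift units [ 0.003 -0.003  0.165] rows 0.8
[327 235]
```

View pics/s6.png

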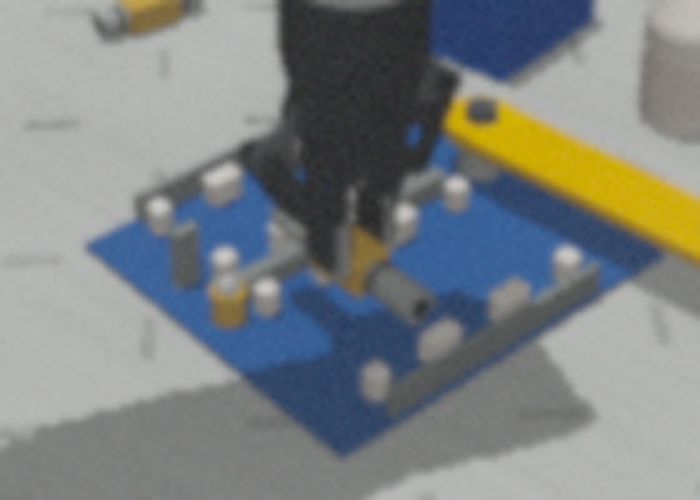

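Held level over the pocket at tray x=-52. I lower it, release with a partial opening and lift.

>>> jog_arm(
  increments=[
    [[0, 0, 0.06, 0, 0, 0, 255], [0, 0, 0.05, 0, 0, 0, 255], [0, 0, 0.03, 0, 0, 0, 255], [0, 0, 0.025, 0, 0, 0, 255], [0, 0, 0, 0, 0, 0, 255]],
  ],
)

```text
clock: 14.0
tcp_pos: [0.45, -0.1482, 0.0187]
orientation: [-0.0, 0.748, 0.664, -0.0]
wrist_force: [0.6, -0.2, -2.4]
finger_gap: 0.022
grip_force: 74.2
```

>>> jog_arm(
  increments=[
    [[0, 0, 0, 0, 0, 0, 150], [0, 0, 0, 0, 0, 0, 150], [0, 0, 0, 0, 0, 0, 150], [0, 0, -0.04, 0, 0, 0, 150], [0, 0, -0.12, 0, 0, 0, 150], [0, 0, -0.18, 0, 0, 0, 150], [0, 0, -0.18, 0, 0, 0, 100], [0, 0, 0, 0, 0, 0, 60]],
  ],
)

```text
clock: 14.8
tcp_pos: [0.4538, -0.1497, 0.1559]
orientation: [0.006, 0.747, 0.664, 0.002]
wrist_force: [0.6, -0.5, 0.1]
finger_gap: 0.0633
grip_force: 0.0
```

Run:
```python
from h import *
c=cams.read_camera("top")
for t in("long1","short1"):
    for r in spotter.cut_out(t,"top"): print(t,np.round(r["uv"]),round(r["conf"],2),axis(c,r["region"],.014))
plan(.608,.1848,.12,165+90)
```

```text
long1 [203. 250.] 0.81 (array([0.4546, 0.302 ]), array([0.4546, 0.3014], dtype=float32), 110.6, 23.6, 28.2, np.float64(25.4), np.float64(104.9))
long1 [356. 252.] 0.72 (array([ 0.4529, -0.1196]), array([ 0.4539, -0.1192], dtype=float32), 53.3, 25.1, 90.5, np.float64(86.9), np.float64(50.5))
long1 [474. 283.] 0.59 (array([ 0.3636, -0.4566]), array([ 0.3652, -0.4564], dtype=float32), 95.3, 26.7, 33.6, np.float64(33.8), np.float64(90.6))
short1 [160. 226.] 0.85 (array([0.5106, 0.4216]), array([0.5085, 0.4212], dtype=float32), 80.4, 32.0, 174.0, np.float64(172.4), np.float64(74.0))
short1 [244. 195.] 0.56 (array([0.6091, 0.1855]), array([0.6093, 0.1853], dtype=float32), 81.0, 27.3, 165.4, np.float64(166.6), np.float64(75.9))
short1 [344. 215.] 0.55 (array([ 0.5259, -0.1476]), array([ 0.5397, -0.1052], dtype=float32), 318.5, 273.1, 83.7, np.float64(129.8), np.float64(311.9))
t=14.9 tcp=[ 0.4501 -0.1478  0.1494] hy=-6.7 tilt=0.07 q6=1.20 gap=65.6 grip=0
 turn z -0.4540 units (-9.5 rows) q6 after~-0.23; shift units [-0.266  1.449  0.119] rows 7.4
```

>>> jog_arm(
  increments=[
    [[0, 0, 0, 0, 0, -0.0459, 60], [0, 0, 0, 0, 0, -0.0459, 60], [0, 0, 0, 0, 0, -0.0459, 60], [0, 0, 0, 0, 0, -0.0459, 60], [0, 0, 0, 0, 0, -0.0459, 60], [0, 0, 0, 0, 0, -0.0459, 60], [0, 0, 0, 0, 0, -0.0459, 60], [0, 0, 0, 0, 0, -0.0459, 60], [0, 0, 0, 0, 0, -0.0459, 60], [0, 0, 0, 0, 0, -0.0459, 60], [-0.0327, 0.1606, 0, 0, 0, 0, 60], [-0.0327, 0.1606, 0, 0, 0, 0, 60], [-0.0327, 0.1606, 0, 0, 0, 0, 60], [-0.0327, 0.1606, 0.03, 0, 0, 0, 60], [-0.0327, 0.1606, 0.03, 0, 0, 0, 60], [-0.0327, 0.1606, 0.03, 0, 0, 0, 60], [-0.0327, 0.1606, 0.03, 0, 0, 0, 60], [-0.0327, 0.1606, 0.03, 0, 0, 0, 60], [-0.0327, 0.1606, 0.03, 0, 0, 0, 60], [0, 0, 0, 0, 0, 0, 60]],
  ],
)

```text
clock: 16.95
tcp_pos: [0.6089, 0.1887, 0.1]
orientation: [-0.002, 0.12, 0.993, 0.0]
wrist_force: [-0.3, 0.4, 0.5]
finger_gap: 0.0655
grip_force: 0.0
```

Run:
```python
from h import *
c=cams.read_camera("side")
for r in spotter.cut_out("short1","side"): print(np.round(r["uv"]),round(r["conf"],2),axis(c,r["region"],.012))
for r in spotter.cut_out("long1","side"): print("L",np.round(r["uv"]),round(r["conf"],2),axis(c,r["region"],.018))
plan(.6085,.185,.012,76)
plan(.6085,.185,.012,76)
save(c,"s7.png",(200,120,400,270),4)
```

```text
[286. 185.] 0.53 (array([0.607 , 0.1822]), array([0.6061, 0.1823], dtype=float32), 97.3, 55.3, 8.5, np.float64(2.4), np.float64(84.2))
[348. 177.] 0.2 (array([0.8053, 0.0784]), array([0.7993, 0.069 ], dtype=float32), 278.7, 236.7, 91.6, np.float64(57.1), np.float64(276.2))
L [228. 191.] 0.73 (array([0.4514, 0.2915]), array([0.4512, 0.2906], dtype=float32), 125.9, 40.9, 33.4, np.float64(30.0), np.float64(110.7))
L [407. 333.] 0.58 (array([ 0.3672, -0.4517]), array([ 0.3649, -0.4544], dtype=float32), 123.0, 26.8, 30.8, np.float64(33.8), np.float64(115.5))
L [326. 251.] 0.54 (array([ 0.4501, -0.1433]), array([ 0.4486, -0.1475], dtype=float32), 115.3, 38.8, 75.9, np.float64(81.6), np.float64(103.4))
L [382. 226.] 0.5 (array([ 0.6562, -0.1817]), array([ 0.6428, -0.194 ], dtype=float32), 245.0, 83.7, 88.5, np.float64(89.9), np.float64(235.0))
t=17.1 tcp=[0.608  0.1844 0.1021] hy=75.9 tilt=0.21 q6=0.41 gap=65.4 grip=0
 turn z -0.0004 units (-0.0 rows) q6 after~0.41; shift units [-0.003  0.004  0.36 ] rows 1.8
t=17.1 tcp=[0.608  0.1844 0.1021] hy=75.9 tilt=0.21 q6=0.41 gap=65.4 grip=0
 turn z -0.0004 units (-0.0 rows) q6 after~0.41; shift units [-0.003  0.004  0.36 ] rows 1.8
```

View pics/s7.png

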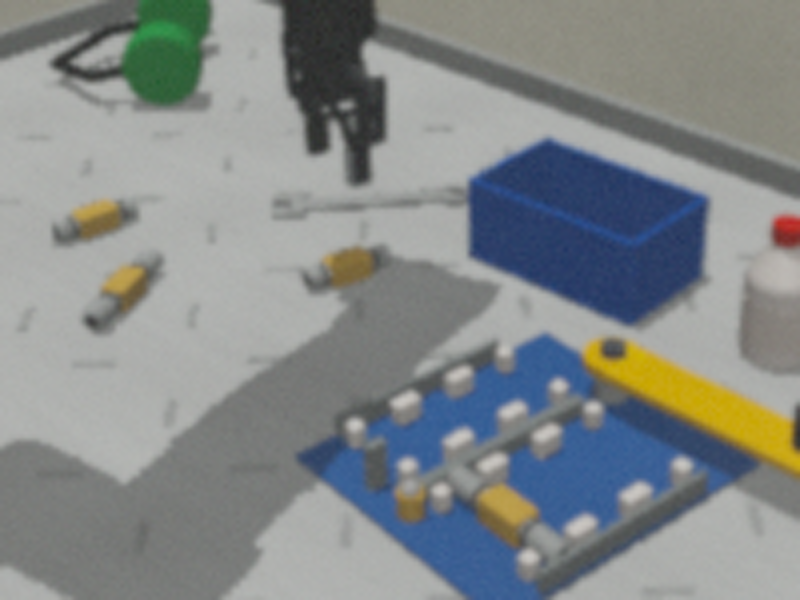

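Long A lies flat in its pocket (crop (505,510)). The gripper is above the short coupling at crop (345,265), so I grip it.

>>> jog_arm(
  increments=[
    [[-0.003, 0.004, 0.12, 0, 0, 0, 60], [0, 0, 0.12, 0, 0, 0, 60], [0, 0, 0.08, 0, 0, 0, 60], [0, 0, 0.045, 0, 0, 0, 60], [0, 0, 0, 0, 0, 0, 60], [0, 0, 0, 0, 0, 0, 255], [0, 0, 0, 0, 0, 0, 255], [0, 0, 0, 0, 0, 0, 255], [0, 0, 0, 0, 0, 0, 255], [0, 0, 0, 0, 0, 0, 255]],
  ],
  force=80,
)

```text
clock: 18.1
tcp_pos: [0.6116, 0.1856, 0.0145]
orientation: [0.001, 0.123, 0.992, 0.0]
wrist_force: [-0.9, -1.4, 6.1]
finger_gap: 0.0216
grip_force: 79.3
```

Run:
```python
from h import *
s=env.get_state(); M=Rq(s["orientation"]).as_matrix()
print("part rel tcp tool xy",M.T[:2,:2]@(np.array([.609,.185])-s["tcp_pos"][:2])*1000)
plan(*tray(.052,.049),.10,-6.6)
```

```text
part rel tcp tool xy [ 2.41703382 -1.17907041]
t=18.1 tcp=[0.6116 0.1856 0.0145] hy=75.9 tilt=0.17 q6=0.42 gap=21.6 grip=79
 turn z 0.4583 units (9.6 rows) q6 after~1.86; shift units [-0.932 -0.075 -0.339] rows 5.0
```

>>> jog_arm(
  increments=[
    [[0, 0, -0.08, 0, 0, 0, 255], [0, 0, -0.15, 0, 0, 0, 255], [0, 0, -0.11, 0, 0, 0.0458, 255], [0, 0, 0, 0, 0, 0.0458, 255], [0, 0, 0, 0, 0, 0.0458, 255], [0, 0, 0, 0, 0, 0.0458, 255], [0, 0, 0, 0, 0, 0.0458, 255], [0, 0, 0, 0, 0, 0.0458, 255], [0, 0, 0, 0, 0, 0.0458, 255], [0, 0, 0, 0, 0, 0.0458, 255], [0, 0, 0, 0, 0, 0.0458, 255], [0, 0, 0, 0, 0, 0.0458, 255], [-0.157, -0.0125, 0, 0, 0, 0, 255], [-0.157, -0.0125, 0, 0, 0, 0, 255], [-0.157, -0.0125, 0, 0, 0, 0, 255], [-0.157, -0.0125, 0, 0, 0, 0, 255], [-0.157, -0.0125, 0, 0, 0, 0, 255], [-0.157, -0.0125, 0, 0, 0, 0, 255], [0, 0, 0, 0, 0, 0, 255], [0, 0, 0, 0, 0, 0, 255]],
  ],
)

```text
clock: 20.1
tcp_pos: [0.5648, -0.0471, 0.0978]
orientation: [-0.0, 0.747, 0.665, 0.0]
wrist_force: [0.2, 0.2, -2.3]
finger_gap: 0.0216
grip_force: 78.8
```

```bash
cat >> h.py <<'E'
def ends(name,tag,crop=60,L=.04,dz=-.0025,s=5):
    c=cams.read_camera("side"); st=env.get_state(); M=Rq(st["orientation"]).as_matrix(); p=np.array(st["tcp_pos"])-M[:,2]*dz*1
    u=proj(c,p).astype(int)-[crop,int(crop*.75)]
    for d in(-5,0,5): print(d,[((proj(c,p+M[:,0]*(d/1000+e))-u)*s).round() for e in(-L,-.02,.02,L)])
    save(c,name,(u[0],u[1],u[0]+2*crop,u[1]+int(1.5*crop)),s)
E
python3 - <<'E'
from h import *
plan(*tray(.052,.0466),.0215,-6.6)
ends("s8.png","",dz=-.0025)
E
```

```text
t=20.1 tcp=[ 0.5648 -0.0471  0.0978] hy=-6.7 tilt=0.04 q6=1.46 gap=21.6 grip=79
 turn z -0.0004 units (-0.0 rows) q6 after~1.46; shift units [0.006 0.003 0.305] rows 1.5
-5 [array([355., 261.]), array([331., 247.]), array([286., 220.]), array([264., 207.])]
0 [array([349., 258.]), array([326., 244.]), array([280., 217.]), array([259., 203.])]
5 [array([343., 254.]), array([320., 240.]), array([275., 213.]), array([253., 200.])]
```

View pics/s8.png

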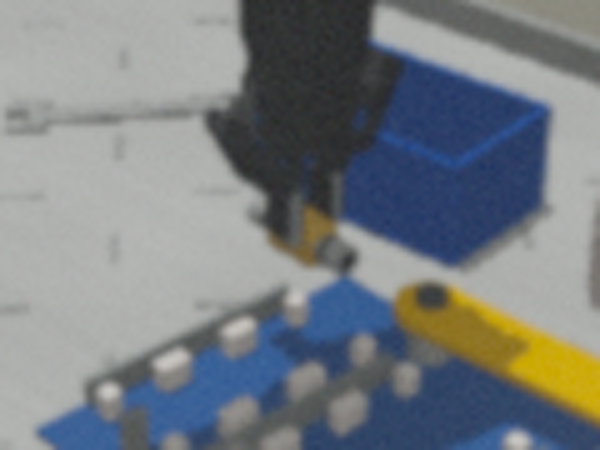

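Near end at crop (347,257), so the part is centred to about 2 mm. I lower and release.

>>> jog_arm(
  increments=[
    [[0.005, 0.003, 0.12, 0, 0, 0, 255], [0, 0, 0.1, 0, 0, 0, 255], [0, 0, 0.04, 0, 0, 0, 255], [0, 0, 0.025, 0, 0, 0, 255], [0, 0, 0.02, 0, 0, 0, 255], [0, 0, 0, 0, 0, 0, 255]],
  ],
)

```text
clock: 20.75
tcp_pos: [0.5661, -0.0449, 0.0214]
orientation: [0.0, 0.746, 0.666, 0.0]
wrist_force: [0.2, 0.4, -1.7]
finger_gap: 0.0217
grip_force: 78.8
```

>>> jog_arm(
  increments=[
    [[0, 0, 0, 0, 0, 0, 150], [0, 0, 0, 0, 0, 0, 150], [0, 0, 0, 0, 0, 0, 150], [0, 0, -0.04, 0, 0, 0, 150], [0, 0, -0.12, 0, 0, 0, 150], [0, 0, -0.18, 0, 0, 0, 150], [0, 0, -0.18, 0, 0, 0, 100], [0, 0, 0, 0, 0, 0, 60], [0, 0, 0, 0, 0, 0, 60]],
  ],
)

```text
clock: 21.65
tcp_pos: [0.5671, -0.0456, 0.1538]
orientation: [0.002, 0.746, 0.665, 0.001]
wrist_force: [0.1, -0.9, -0.3]
finger_gap: 0.065
grip_force: 0.0
```

Run:
```python
from h import *
c=cams.read_camera("top")
for t in("long1","short1"):
    for r in spotter.cut_out(t,"top"): print(t,np.round(r["uv"]),round(r["conf"],2),axis(c,r["region"],.014))
plan(.455,.3015,.10,115)
```

```text
long1 [205. 249.] 0.69 (array([0.4552, 0.3009]), array([0.4552, 0.3008], dtype=float32), 110.6, 28.5, 28.2, np.float64(25.0), np.float64(101.4))
long1 [374. 252.] 0.64 (array([ 0.447 , -0.1717]), array([ 0.4467, -0.1716], dtype=float32), 62.3, 26.5, 86.1, np.float64(85.5), np.float64(61.3))
long1 [473. 282.] 0.57 (array([ 0.375 , -0.4504]), array([ 0.3753, -0.4497], dtype=float32), 113.5, 32.2, 42.4, np.float64(36.0), np.float64(105.9))
long1 [382. 219.] 0.35 (array([ 0.518 , -0.2242]), array([ 0.5347, -0.2093], dtype=float32), 292.3, 126.7, 163.3, np.float64(157.2), np.float64(300.6))
short1 [161. 225.] 0.78 (array([0.5116, 0.4213]), array([0.5105, 0.4213], dtype=float32), 77.0, 30.0, 174.0, np.float64(173.0), np.float64(70.2))
t=21.8 tcp=[ 0.5649 -0.045   0.1503] hy=-6.6 tilt=0.12 q6=1.46 gap=65.4 grip=0
 turn z 0.3247 units (6.8 rows) q6 after~2.48; shift units [ 0.187 -1.442  0.204] rows 7.3
```

>>> jog_arm(
  increments=[
    [[0, 0, 0, 0, 0, -0.0452, 60], [0, 0, 0, 0, 0, -0.0452, 60], [0, 0, 0, 0, 0, -0.0452, 60], [0, 0, 0, 0, 0, -0.0452, 60], [0, 0, 0, 0, 0, -0.0452, 60], [0, 0, 0, 0, 0, -0.0452, 60], [0, 0, 0, 0, 0, -0.0452, 60], [0, 0, 0, 0, 0, -0.0452, 60], [0, 0, 0, 0, 0, -0.0452, 60], [0, 0, 0, 0, 0, -0.0452, 60], [0, 0, 0, 0, 0, -0.0452, 60], [0, 0, 0, 0, 0, -0.0452, 60], [0, 0, 0, 0, 0, -0.0452, 60], [0, 0, 0, 0, 0, -0.0452, 60], [0, 0, 0, 0, 0, -0.0452, 60], [-0.0221, 0.16, 0, 0, 0, 0, 60], [-0.0221, 0.16, 0, 0, 0, 0, 60], [-0.0221, 0.16, 0, 0, 0, 0, 60], [-0.0221, 0.16, 0.03, 0, 0, 0, 60], [-0.0221, 0.16, 0.03, 0, 0, 0, 60]],
  ],
)

```text
clock: 23.8
tcp_pos: [0.5032, 0.1484, 0.1348]
orientation: [-0.001, -0.22, 0.975, 0.0]
wrist_force: [1.0, 0.4, -0.3]
finger_gap: 0.0652
grip_force: 0.0
```

>>> jog_arm(
  increments=[
    [[-0.0221, 0.16, 0.03, 0, 0, 0, 60], [-0.0221, 0.16, 0.03, 0, 0, 0, 60], [-0.0221, 0.16, 0.04, 0, 0, 0, 60], [-0.0221, 0.16, 0.04, 0, 0, 0, 60], [0, 0, 0, 0, 0, 0, 60], [0, 0, 0, 0, 0, 0, 60]],
  ],
)

```text
clock: 24.4
tcp_pos: [0.4542, 0.3013, 0.0997]
orientation: [-0.002, -0.222, 0.975, -0.001]
wrist_force: [0.3, -0.1, -0.6]
finger_gap: 0.0652
grip_force: 0.0
```

Run:
```python
from h import *
c=cams.read_camera("side")
for r in spotter.cut_out("long1","side"): print(np.round(r["uv"]),round(r["conf"],2),axis(c,r["region"],.012))
for r in spotter.landmark_of("long1","side"): print(np.round(r["uv"]),round(r["conf"],2),at_z(c,r["uv"],.012))
plan(.4545,.3005,.010,115.3)
```

```text
[409. 332.] 0.73 (array([ 0.3714, -0.4497]), array([ 0.3688, -0.452 ], dtype=float32), 118.9, 23.3, 30.9, np.float64(33.6), np.float64(112.0))
[328. 251.] 0.58 (array([ 0.4551, -0.1393]), array([ 0.4532, -0.1439], dtype=float32), 114.7, 34.4, 75.9, np.float64(80.7), np.float64(102.9))
[231. 193.] 0.57 (array([0.4556, 0.3009]), array([0.4539, 0.2981], dtype=float32), 126.8, 40.8, 34.7, np.float64(29.6), np.float64(111.3))
[382. 225.] 0.39 (array([ 0.6646, -0.1778]), array([ 0.6501, -0.1897], dtype=float32), 250.3, 88.9, 89.2, np.float64(90.0), np.float64(238.8))
[326. 250.] 0.83 [ 0.44842571 -0.1445775   0.012     ]
[406. 329.] 0.77 [ 0.37193635 -0.44475949  0.012     ]
[230. 194.] 0.61 [0.44154918 0.28797815 0.012     ]
t=24.6 tcp=[0.4561 0.3    0.1011] hy=115.4 tilt=0.04 q6=-0.01 gap=65.2 grip=0
 turn z 0.0006 units (0.0 rows) q6 after~-0.01; shift units [0.005 0.004 0.364] rows 1.8
```

>>> jog_arm(
  increments=[
    [[0.005, 0.004, 0.12, 0, 0, 0, 60], [0, 0, 0.12, 0, 0, 0, 60], [0, 0, 0.08, 0, 0, 0, 60], [0, 0, 0.045, 0, 0, 0, 60], [0, 0, 0, 0, 0, 0, 60], [0, 0, 0, 0, 0, 0, 255], [0, 0, 0, 0, 0, 0, 255], [0, 0, 0, 0, 0, 0, 255], [0, 0, 0, 0, 0, 0, 255], [0, 0, 0, 0, 0, 0, 255]],
  ],
)

```text
clock: 25.55
tcp_pos: [0.4554, 0.3019, 0.0117]
orientation: [0.001, -0.221, 0.975, 0.0]
wrist_force: [-0.2, -1.0, 6.0]
finger_gap: 0.0215
grip_force: 79.2
```

Run:
```python
from h import *
s=env.get_state(); M=Rq(s["orientation"]).as_matrix()
print("part rel tcp tool xy",M.T[:2,:2]@(np.array([.4548,.301])-s["tcp_pos"][:2])*1000)
plan(*tray(0,-.064),.10,173.4)
```

```text
part rel tcp tool xy [ 0.93995439 -0.5719515 ]
t=25.6 tcp=[0.4554 0.3019 0.0117] hy=115.5 tilt=0.17 q6=-0.01 gap=21.5 grip=79
 turn z -0.3217 units (-6.7 rows) q6 after~-1.02; shift units [ 1.772 -0.391 -0.358] rows 9.2
```

>>> jog_arm(
  increments=[
    [[0, 0, -0.08, 0, 0, 0, 255], [0, 0, -0.15, 0, 0, 0, 255], [0, 0, -0.13, 0, 0, -0.046, 255], [0, 0, 0, 0, 0, -0.046, 255], [0, 0, 0, 0, 0, -0.046, 255], [0, 0, 0, 0, 0, -0.046, 255], [0, 0, 0, 0, 0, -0.046, 255], [0, 0, 0, 0, 0, -0.046, 255], [0, 0, 0, 0, 0, -0.046, 255], [0.161, -0.0355, 0, 0, 0, 0, 255], [0.161, -0.0355, 0, 0, 0, 0, 255], [0.161, -0.0355, 0, 0, 0, 0, 255], [0.161, -0.0355, 0, 0, 0, 0, 255], [0.161, -0.0355, 0, 0, 0, 0, 255], [0.161, -0.0355, 0, 0, 0, 0, 255], [0.161, -0.0355, 0, 0, 0, 0, 255], [0.161, -0.0355, 0, 0, 0, 0, 255], [0.161, -0.0355, 0, 0, 0, 0, 255], [0.161, -0.0355, 0, 0, 0, 0, 255], [0.161, -0.0355, 0, 0, 0, 0, 255]],
  ],
)

```text
clock: 27.55
tcp_pos: [0.5007, -0.1511, 0.1005]
orientation: [0.0, -0.666, 0.746, -0.0]
wrist_force: [1.6, 1.2, -1.6]
finger_gap: 0.0216
grip_force: 78.7
```

>>> jog_arm(
  increments=[
    [[0, 0, 0, 0, 0, 0, 255], [0, 0, 0, 0, 0, 0, 255]],
  ],
)

```text
clock: 27.75
tcp_pos: [0.5005, -0.1502, 0.1001]
orientation: [0.0, -0.665, 0.747, 0.0]
wrist_force: [-0.5, 0.3, -2.5]
finger_gap: 0.0214
grip_force: 78.7
```

Run:
```python
from h import *
plan(*tray(0,-.063),.0195,173.4)
ends("s9.png","",dz=0,L=.055,crop=70)
```

```text
t=27.8 tcp=[ 0.5005 -0.1502  0.1001] hy=173.3 tilt=0.03 q6=-1.90 gap=21.4 grip=79
 turn z -0.0004 units (-0.0 rows) q6 after~-1.90; shift units [-0.006 -0.003  0.323] rows 1.6
-5 [array([277., 216.]), array([319., 243.]), array([370., 276.]), array([417., 306.])]
0 [array([283., 220.]), array([325., 247.]), array([377., 280.]), array([424., 310.])]
5 [array([289., 224.]), array([332., 251.]), array([383., 284.]), array([431., 315.])]
```

View pics/s9.png

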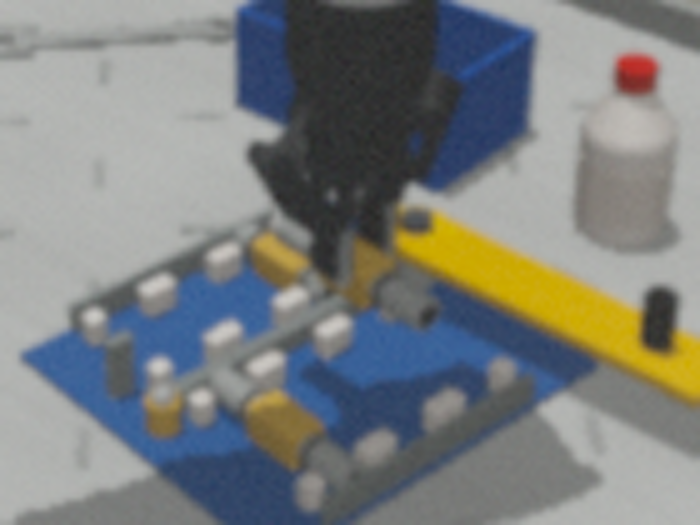

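Long B is held level with its near end at (428,312), about +2 mm. Long A and short B are seated. I lower and release.

>>> jog_arm(
  increments=[
    [[-0.008, -0.003, 0.12, 0, 0, 0, 255], [0, 0, 0.12, 0, 0, 0, 255], [0, 0, 0.04, 0, 0, 0, 255], [0, 0, 0.025, 0, 0, 0, 255], [0, 0, 0.018, 0, 0, 0, 255], [0, 0, 0, 0, 0, 0, 255]],
  ],
)

```text
clock: 28.4
tcp_pos: [0.5021, -0.1473, 0.0197]
orientation: [0.0, -0.666, 0.746, -0.0]
wrist_force: [0.7, -0.4, -1.5]
finger_gap: 0.0217
grip_force: 78.9
```

>>> jog_arm(
  increments=[
    [[0, 0, 0, 0, 0, 0, 150], [0, 0, 0, 0, 0, 0, 150], [0, 0, 0, 0, 0, 0, 150], [0, 0, -0.04, 0, 0, 0, 150], [0, 0, -0.12, 0, 0, 0, 150], [0, 0, -0.18, 0, 0, 0, 150], [0, 0, -0.18, 0, 0, 0, 100], [0, 0, 0, 0, 0, 0, 60], [0, 0, 0, 0, 0, 0, 60]],
  ],
)

```text
clock: 29.3
tcp_pos: [0.5028, -0.1481, 0.1514]
orientation: [0.001, -0.665, 0.746, -0.002]
wrist_force: [0.2, 0.3, -1.0]
finger_gap: 0.065
grip_force: 0.0
```

Run:
```python
from h import *
c=cams.read_camera("top")
for t in("long1","short1"):
    for r in spotter.cut_out(t,"top"): print(t,np.round(r["uv"]),round(r["conf"],2),axis(c,r["region"],.014))
plan(.511,.4215,.10,84)
```

```text
long1 [358. 253.] 0.64 (array([ 0.4512, -0.1224]), array([ 0.4518, -0.1242], dtype=float32), 59.4, 20.2, 86.7, np.float64(82.5), np.float64(58.4))
long1 [471. 279.] 0.62 (array([ 0.3743, -0.4499]), array([ 0.3758, -0.4489], dtype=float32), 114.1, 34.5, 30.7, np.float64(35.5), np.float64(103.9))
long1 [353. 230.] 0.59 (array([ 0.5046, -0.1167]), array([ 0.5051, -0.1187], dtype=float32), 47.9, 22.4, 90.5, np.float64(84.0), np.float64(48.4))
long1 [338. 215.] 0.39 (array([ 0.5199, -0.1464]), array([ 0.5382, -0.0937], dtype=float32), 335.8, 259.7, 88.5, np.float64(136.1), np.float64(319.9))
short1 [160. 225.] 0.56 (array([0.5134, 0.4208]), array([0.514 , 0.4211], dtype=float32), 78.6, 30.9, 0.6, np.float64(174.2), np.float64(75.0))
short1 [326. 210.] 0.49 (array([ 0.5672, -0.0416]), array([ 0.567 , -0.0412], dtype=float32), 79.1, 25.4, 90.6, np.float64(83.5), np.float64(76.7))
t=29.4 tcp=[ 0.5007 -0.1471  0.1481] hy=173.4 tilt=0.14 q6=-1.90 gap=65.4 grip=0
 turn z 0.4969 units (10.4 rows) q6 after~-0.34; shift units [0.197 2.266 0.197] rows 11.4
```

>>> jog_arm(
  increments=[
    [[0, 0, 0, 0, 0, 0.0452, 60], [0, 0, 0, 0, 0, 0.0452, 60], [0, 0, 0, 0, 0, 0.0452, 60], [0, 0, 0, 0, 0, 0.0452, 60], [0, 0, 0, 0, 0, 0.0452, 60], [0, 0, 0, 0, 0, 0.0452, 60], [0, 0, 0, 0, 0, 0.0452, 60], [0, 0, 0, 0, 0, 0.0452, 60], [0, 0, 0, 0, 0, 0.0452, 60], [0, 0, 0, 0, 0, 0.0452, 60], [0, 0, 0, 0, 0, 0.0452, 60], [0.0141, 0.162, 0, 0, 0, 0, 60], [0.0141, 0.162, 0, 0, 0, 0, 60], [0.0141, 0.162, 0, 0, 0, 0, 60], [0.0141, 0.162, 0, 0, 0, 0, 60], [0.0141, 0.162, 0, 0, 0, 0, 60], [0.0141, 0.162, 0, 0, 0, 0, 60], [0.0141, 0.162, 0, 0, 0, 0, 60], [0.0141, 0.162, 0, 0, 0, 0, 60], [0.0141, 0.162, 0, 0, 0, 0, 60]],
  ],
)

```text
clock: 31.45
tcp_pos: [0.5072, 0.2196, 0.1475]
orientation: [-0.002, 0.053, 0.999, -0.001]
wrist_force: [0.7, -0.3, 0.0]
finger_gap: 0.0656
grip_force: 0.0
```

>>> jog_arm(
  increments=[
    [[0.0141, 0.162, 0.04, 0, 0, 0, 60], [0.0141, 0.162, 0.04, 0, 0, 0, 60], [0.0141, 0.162, 0.04, 0, 0, 0, 60], [0.0141, 0.162, 0.04, 0, 0, 0, 60], [0.0141, 0.162, 0.04, 0, 0, 0, 60], [0, 0, 0, 0, 0, 0, 60], [0, 0, 0, 0, 0, 0, 60]],
  ],
)

```text
clock: 32.15
tcp_pos: [0.5107, 0.4214, 0.0966]
orientation: [-0.002, 0.052, 0.999, -0.001]
wrist_force: [-0.2, 0.4, 0.2]
finger_gap: 0.0657
grip_force: 0.0
```

Run:
```python
from h import *
c=cams.read_camera("side")
for r in spotter.cut_out("short1","side"): print(np.round(r["uv"]),round(r["conf"],2),axis(c,r["region"],.012))
plan(.5115,.4213,.010,84)
```

```text
[327. 215.] 0.68 (array([ 0.5712, -0.0362]), array([ 0.5719, -0.0351], dtype=float32), 79.8, 35.5, 66.1, np.float64(79.8), np.float64(70.1))
[225. 172.] 0.42 (array([0.5075, 0.4192]), array([0.5081, 0.4199], dtype=float32), 84.8, 49.4, 12.3, np.float64(3.7), np.float64(75.8))
t=32.2 tcp=[0.5118 0.4203 0.0983] hy=83.9 tilt=0.13 q6=0.67 gap=65.6 grip=0
 turn z -0.0004 units (-0.0 rows) q6 after~0.67; shift units [0.001 0.004 0.353] rows 1.8
```

>>> jog_arm(
  increments=[
    [[0, 0.004, 0.12, 0, 0, 0, 60], [0, 0, 0.12, 0, 0, 0, 60], [0, 0, 0.075, 0, 0, 0, 60], [0, 0, 0.04, 0, 0, 0, 60], [0, 0, 0, 0, 0, 0, 60], [0, 0, 0, 0, 0, 0, 255], [0, 0, 0, 0, 0, 0, 255], [0, 0, 0, 0, 0, 0, 255], [0, 0, 0, 0, 0, 0, 255], [0, 0, 0, 0, 0, 0, 255]],
  ],
)

```text
clock: 33.25
tcp_pos: [0.5135, 0.423, 0.0125]
orientation: [0.001, 0.053, 0.999, 0.001]
wrist_force: [-0.5, -1.2, 5.9]
finger_gap: 0.0218
grip_force: 80.1
```

Run:
```python
from h import *
s=env.get_state(); M=Rq(s["orientation"]).as_matrix()
print("part rel tcp tool xy",M.T[:2,:2]@(np.array([.5115,.4213])-s["tcp_pos"][:2])*1000)
plan(*tray(0,.049),.10,173.4)
```

```text
part rel tcp tool xy [ 1.81027975 -1.93999259]
t=33.2 tcp=[0.5135 0.423  0.0125] hy=84.0 tilt=0.18 q6=0.67 gap=21.8 grip=80
 turn z -0.4969 units (-10.4 rows) q6 after~-0.89; shift units [ 1.828 -0.215 -0.355] rows 9.4
```

>>> jog_arm(
  increments=[
    [[0, 0, -0.08, 0, 0, 0, 255], [0, 0, -0.15, 0, 0, 0, 255], [0, 0, -0.13, 0, 0, -0.0452, 255], [0, 0, 0, 0, 0, -0.0452, 255], [0, 0, 0, 0, 0, -0.0452, 255], [0, 0, 0, 0, 0, -0.0452, 255], [0, 0, 0, 0, 0, -0.0452, 255], [0, 0, 0, 0, 0, -0.0452, 255], [0, 0, 0, 0, 0, -0.0452, 255], [0, 0, 0, 0, 0, -0.0452, 255], [0, 0, 0, 0, 0, -0.0452, 255], [0, 0, 0, 0, 0, -0.0452, 255], [0, 0, 0, 0, 0, -0.0452, 255], [0.152, -0.018, 0, 0, 0, 0, 255], [0.152, -0.018, 0, 0, 0, 0, 255], [0.152, -0.018, 0, 0, 0, 0, 255], [0.152, -0.018, 0, 0, 0, 0, 255], [0.152, -0.018, 0, 0, 0, 0, 255], [0.152, -0.018, 0, 0, 0, 0, 255], [0.152, -0.018, 0, 0, 0, 0, 255]],
  ],
)

```text
clock: 35.25
tcp_pos: [0.5131, 0.1533, 0.1008]
orientation: [0.0, -0.666, 0.746, -0.0]
wrist_force: [1.2, -0.3, -2.2]
finger_gap: 0.0215
grip_force: 79.2
```

>>> jog_arm(
  increments=[
    [[0.152, -0.018, 0, 0, 0, 0, 255], [0.152, -0.018, 0, 0, 0, 0, 255], [0.152, -0.018, 0, 0, 0, 0, 255], [0.152, -0.018, 0, 0, 0, 0, 255], [0.152, -0.018, 0, 0, 0, 0, 255], [0, 0, 0, 0, 0, 0, 255], [0, 0, 0, 0, 0, 0, 255]],
  ],
)

```text
clock: 35.95
tcp_pos: [0.514, -0.0375, 0.1007]
orientation: [0.0, -0.665, 0.747, 0.0]
wrist_force: [-0.6, 1.2, -2.3]
finger_gap: 0.0217
grip_force: 79.2
```

Run:
```python
from h import *
plan(*tray(0,.0508),.0205,173.4)
ends("s10.png","",dz=0,L=.04,crop=70)
```

```text
t=36.0 tcp=[ 0.514  -0.0375  0.1007] hy=173.3 tilt=0.03 q6=-1.68 gap=21.7 grip=79
 turn z -0.0004 units (-0.0 rows) q6 after~-1.68; shift units [-0.007 -0.002  0.321] rows 1.6
-5 [array([302., 230.]), array([323., 244.]), array([368., 272.]), array([391., 286.])]
0 [array([307., 233.]), array([329., 247.]), array([373., 275.]), array([397., 290.])]
5 [array([313., 237.]), array([334., 251.]), array([379., 279.]), array([402., 294.])]
```

View pics/s10.png

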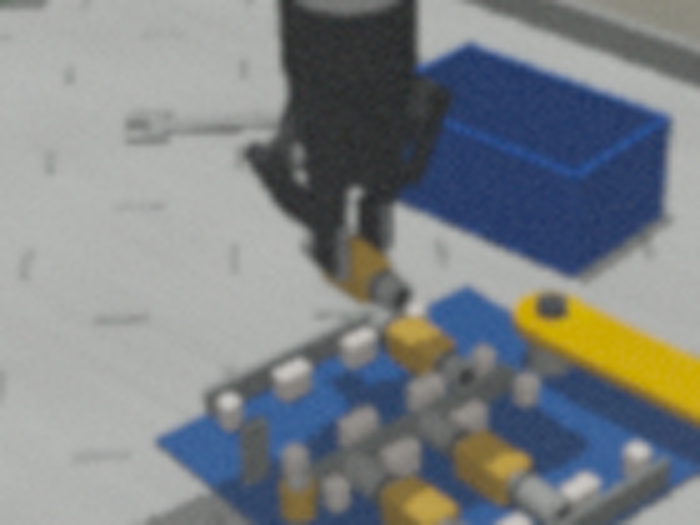

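The part is centred to ~2 mm (near end at (400,291)); the other three are seated. I lower and release.

>>> jog_arm(
  increments=[
    [[-0.007, -0.002, 0.12, 0, 0, 0, 255], [0, 0, 0.12, 0, 0, 0, 255], [0, 0, 0.04, 0, 0, 0, 255], [0, 0, 0.025, 0, 0, 0, 255], [0, 0, 0.017, 0, 0, 0, 255], [0, 0, 0, 0, 0, 0, 255]],
  ],
)

```text
clock: 36.6
tcp_pos: [0.5153, -0.0348, 0.0205]
orientation: [0.0, -0.666, 0.746, -0.0]
wrist_force: [0.6, -0.5, -1.9]
finger_gap: 0.0214
grip_force: 79.1
```

>>> jog_arm(
  increments=[
    [[0, 0, 0, 0, 0, 0, 150], [0, 0, 0, 0, 0, 0, 150], [0, 0, 0, 0, 0, 0, 150], [0, 0, -0.04, 0, 0, 0, 150], [0, 0, -0.12, 0, 0, 0, 150], [0, 0, -0.18, 0, 0, 0, 150], [0, 0, -0.18, 0, 0, 0, 100], [0, 0, 0, 0, 0, 0, 100], [0, 0, 0, 0, 0, 0, 100]],
  ],
)

```text
clock: 37.5
tcp_pos: [0.5159, -0.0354, 0.1522]
orientation: [0.001, -0.665, 0.746, -0.002]
wrist_force: [-0.7, 0.1, -1.0]
finger_gap: 0.0524
grip_force: 0.0
```

Run:
```python
from h import *
c=cams.read_camera("top")
for r in spotter.cut_out("keeper_knob","top"): print(r["conf"],axis(c,r["region"],.044))
k=tray(.112,0)
h=np.pi+YAW+1.665; kn=k+.17*np.array([np.cos(h),np.sin(h)]); print("knob",kn)
plan(*kn,.10,180)
```

```text
0.96 (array([ 0.6197, -0.1925]), array([ 0.6205, -0.1993], dtype=float32), 232.4, 46.5, 89.3, np.float64(88.4), np.float64(226.2))
0.37 (array([ 0.5154, -0.1538]), array([ 0.563 , -0.1785], dtype=float32), 305.1, 257.0, 88.6, np.float64(5.1), np.float64(275.7))
knob [ 0.61649004 -0.26893552]
t=37.6 tcp=[ 0.514  -0.0349  0.1495] hy=173.4 tilt=0.06 q6=-1.68 gap=52.0 grip=0
 turn z -0.0364 units (-0.8 rows) q6 after~-1.79; shift units [ 0.936 -0.41   0.197] rows 5.2
```

>>> jog_arm(
  increments=[
    [[0, 0, 0, 0, 0, -0.03, 100], [0.1545, -0.0715, 0, 0, 0, 0, 100], [0.1545, -0.0715, 0, 0, 0, 0, 100], [0.1545, -0.0715, 0, 0, 0, 0, 100], [0.1545, -0.0715, 0, 0, 0, 0, 100], [0.1545, -0.0715, 0, 0, 0, 0, 100], [0.1545, -0.0715, 0, 0, 0, 0, 100], [0, 0, 0, 0, 0, 0, 100], [0, 0, 0, 0, 0, 0, 100]],
  ],
)

```text
clock: 38.5
tcp_pos: [0.6161, -0.2693, 0.1471]
orientation: [-0.0, -0.699, 0.715, 0.002]
wrist_force: [0.2, 0.8, 0.5]
finger_gap: 0.052
grip_force: 0.0
```

Run:
```python
from h import *
k=tray(.112,0)
h=np.pi+YAW+1.665; kn=k+.17*np.array([np.cos(h),np.sin(h)])
plan(*kn,.056,178.8)
c=cams.read_camera("top"); save(c,"t11.png",None,1.25)
for t in("long1","short1"):
    for r in spotter.cut_out(t,"top"): print(t,np.round(r["uv"]),round(r["conf"],2),r["region"].sum(),axis(c,r["region"],.022))
for x,y in((-.052,-.064),(0,-.064),(0,.049),(.052,.049)): print(tray(x,y).round(4),proj(c,[*tray(x,y),.03]).round(1))
```

```text
t=38.5 tcp=[ 0.6161 -0.2693  0.1471] hy=178.7 tilt=0.27 q6=-2.08 gap=52.0 grip=0
 turn z -0.0003 units (-0.0 rows) q6 after~-2.08; shift units [-0.001 -0.003  0.365] rows 1.8
long1 [368. 253.] 0.8 315 (array([ 0.4501, -0.1451]), array([ 0.4505, -0.1448], dtype=float32), 112.5, 24.0, 83.4, np.float64(83.4), np.float64(108.1))
long1 [368. 232.] 0.57 215 (array([ 0.5083, -0.1493]), array([ 0.5076, -0.1527], dtype=float32), 105.1, 18.2, 81.8, np.float64(83.0), np.float64(103.4))
short1 [326. 208.] 0.81 210 (array([ 0.5667, -0.0428]), array([ 0.5665, -0.0443], dtype=float32), 75.7, 25.2, 90.3, np.float64(82.1), np.float64(72.9))
short1 [324. 227.] 0.67 206 (array([ 0.5149, -0.0365]), array([ 0.5152, -0.0358], dtype=float32), 80.3, 22.0, 81.1, np.float64(81.9), np.float64(77.9))
short1 [365. 230.] 0.59 297 (array([ 0.509 , -0.1481]), array([ 0.5087, -0.146 ], dtype=float32), 106.3, 25.1, 90.5, np.float64(83.6), np.float64(100.3))
[ 0.4498 -0.1437] [362.8 251. ]
[ 0.5014 -0.1497] [364.9 232.2]
[ 0.5144 -0.0374] [324.5 227.2]
[ 0.5661 -0.0434] [326.8 208.6]
```

View pics/t11.png

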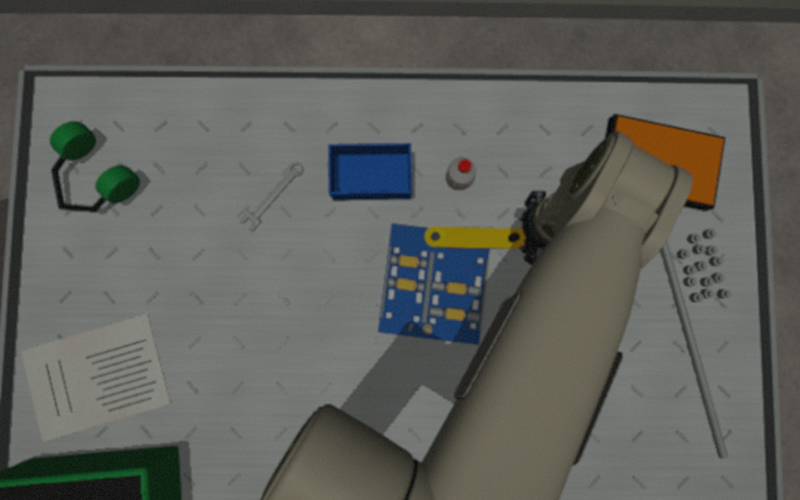

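All four couplings are in their pockets: native (327,208) and (324,227) in the short row, (365,231) and (364,251) in the long row. None are left on the bench. I go down over the knob and cage it.

>>> jog_arm(
  increments=[
    [[0, 0, 0.12, 0, 0, 0, 100], [0, 0, 0.12, 0, 0, 0, 100], [0, 0, 0.08, 0, 0, 0, 100], [0, 0, 0.04, 0, 0, 0, 100], [0, 0, 0, 0, 0, 0, 100], [0, 0, 0, 0, 0, 0, 160], [0, 0, 0, 0, 0, 0, 160], [0, 0, 0, 0, 0, 0, 160]],
  ],
  force=20,
)

```text
clock: 39.45
tcp_pos: [0.6182, -0.2693, 0.0616]
orientation: [0.0, -0.7, 0.714, -0.001]
wrist_force: [-0.1, 0.0, -1.1]
finger_gap: 0.0315
grip_force: 0.0
```

```bash
cat >> h.py <<'E'
def kang():
    s=env.get_state(); d=s["tcp_pos"][:2]-tray(.112,0); M=Rq(s["orientation"]).as_matrix()
    print("t",s["clock"],"z",s["tcp_pos"][2].round(4),"r",np.hypot(*d).round(4),"ang",((np.arctan2(d[1],d[0])-np.pi-YAW+1)%(2*np.pi)-1).round(4),"hy rel tangent",((np.degrees(np.arctan2(M[1,1],M[0,1])-np.arctan2(d[1],d[0]))+180)%360-180).round(2),"F",np.round(s["wrist_force"],1),"gap",s["finger_gap"]*1000)
E
python3 -c "
from h import *
kang()"
```

```text
t 39.45 z 0.0616 r 0.1703 ang 1.6748 hy rel tangent -90.51 F [-0.1  0.  -1.1] gap 31.540734766203894
```

>>> jog_arm(
  increments=[
    [[0, 0, 0.02, 0, 0, 0.0103, 160], [0, 0.044, 0, 0, 0, 0.0206, 160], [0, 0.044, 0, 0, 0, 0.0206, 160], [0, 0.044, 0, 0, 0, 0.0206, 160], [0, 0.044, 0, 0, 0, 0.0206, 160], [0, 0.044, 0, 0, 0, 0.0206, 160], [0, 0.044, 0, 0, 0, 0.0206, 160], [0, 0.044, 0, 0, 0, 0.0206, 160], [0, 0.044, 0, 0, 0, 0.0206, 160], [0, 0, 0, 0, 0, 0, 160]],
  ],
)

```text
clock: 40.45
tcp_pos: [0.5329, -0.2445, 0.0558]
orientation: [0.0, -0.48, 0.878, 0.0]
wrist_force: [-0.3, 0.4, 0.4]
finger_gap: 0.0319
grip_force: 0.0
```

```bash
python3 -c "
from h import *
kang()"
```

```text
t 40.45 z 0.0558 r 0.1697 ang 1.1465 hy rel tangent -91.77 F [-0.3  0.4  0.4] gap 31.946992997877697
```

>>> jog_arm(
  increments=[
    [[0, 0.044, 0, 0, 0, 0.0206, 160], [0, 0.044, 0, 0, 0, 0.0206, 160], [0, 0.044, 0, 0, 0, 0.0206, 160], [0, 0.044, 0, 0, 0, 0.0206, 160], [0, 0.044, 0, 0, 0, 0.0206, 160], [0, 0.044, 0, 0, 0, 0.0206, 160], [0, 0.044, 0, 0, 0, 0.0206, 160], [0, 0.044, 0, 0, 0, 0.0206, 160], [0, 0.044, 0, 0, 0, 0.0206, 160], [0, 0.044, 0, 0, 0, 0.0206, 160], [0, 0.044, 0, 0, 0, 0.0206, 160], [0, 0.044, 0, 0, 0, 0.0206, 160], [0, 0.044, 0, 0, 0, 0.0206, 160], [0, 0.044, 0, 0, 0, 0.0206, 160], [0, 0, 0, 0, 0, 0, 160]],
  ],
)

```text
clock: 41.95
tcp_pos: [0.4526, -0.1199, 0.0556]
orientation: [0.0, -0.049, 0.999, -0.0]
wrist_force: [0.0, -0.7, -0.0]
finger_gap: 0.0321
grip_force: 0.0
```

```bash
python3 -c "
from h import *
kang()"
```

```text
t 41.95 z 0.0556 r 0.1688 ang 0.2395 hy rel tangent -91.56 F [ 0.  -0.7 -0. ] gap 32.08047422733241
```

>>> jog_arm(
  increments=[
    [[0, 0.02, 0, 0, 0, 0.0094, 160], [0, 0.02, 0, 0, 0, 0.0094, 160], [0, 0.02, 0, 0, 0, 0.0094, 160], [0, 0.02, 0, 0, 0, 0.0094, 160], [0, 0.02, 0, 0, 0, 0.0094, 160], [0, 0.02, 0, 0, 0, 0.0094, 160], [0, 0.02, 0, 0, 0, 0.0094, 160]],
  ],
)

```text
clock: 42.65
tcp_pos: [0.453, -0.0876, 0.0556]
orientation: [0.001, 0.056, 0.998, -0.002]
wrist_force: [-2.7, -14.4, -1.5]
finger_gap: 0.0318
grip_force: 7.4
```

>>> jog_arm(
  increments=[
    [[0, 0.012, 0, 0, 0, 0, 160], [0, 0.012, 0, 0, 0, 0, 160], [0, 0, 0, 0, 0, 0, 160]],
  ],
)

```text
clock: 42.95
tcp_pos: [0.4534, -0.0803, 0.0554]
orientation: [0.001, 0.055, 0.998, -0.0]
wrist_force: [-0.1, -0.1, 0.2]
finger_gap: 0.0323
grip_force: 0.0
```

```bash
python3 -c "
from h import *
kang()"
```

```text
t 42.95 z 0.0554 r 0.1677 ang 0.0039 hy rel tangent -89.93 F [-0.1 -0.1  0.2] gap 32.32168918028643
```

Resistance rose to 14 N and then dropped to 0, so the bar snapped past the plunger. I nudge on lightly to confirm it sits at its stop.

>>> jog_arm(
  increments=[
    [[0, 0.008, 0, 0, 0, 0, 160], [0, 0.008, 0, 0, 0, 0, 160], [0, 0.006, 0, 0, 0, 0, 160], [0, 0, 0, 0, 0, 0, 160]],
  ],
)

```text
clock: 43.35
tcp_pos: [0.4535, -0.0743, 0.0551]
orientation: [0.0, 0.056, 0.998, -0.0]
wrist_force: [-0.1, -1.6, -1.1]
finger_gap: 0.0315
grip_force: 0.9
```

```bash
python3 -c "
from h import *
kang()"
```

```text
t 43.35 z 0.0551 r 0.1683 ang -0.0322 hy rel tangent -87.95 F [-0.1 -1.6 -1.1] gap 31.517362183791203
```

>>> jog_arm(
  increments=[
    [[0, -0.024, 0, 0, 0, 0, 130], [0, 0, 0, 0, 0, 0, 130], [0, 0, -0.05, 0, 0, 0, 130], [0, 0, -0.15, 0, 0, 0, 130], [0, 0, -0.19, 0, 0, 0, 130], [0, 0.15, -0.1, 0, 0, 0, 130], [0, 0.16, 0, 0, 0, 0, 130], [0, 0.16, 0, 0, 0, 0, 130], [0, 0.16, 0, 0, 0, 0, 130], [0, 0.16, 0, 0, 0, 0, 130], [0, 0.16, 0, 0, 0, 0, 130], [0, 0.16, 0, 0, 0, 0, 130], [0, 0.16, 0, 0, 0, 0, 130], [0, 0.1, 0, 0, 0, 0, 130], [0, 0, 0, 0, 0, 0, 130], [0, 0, 0, 0, 0, 0, 130]],
  ],
)

```text
clock: 44.95
tcp_pos: [0.4904, 0.2604, 0.1771]
orientation: [-0.0, 0.055, 0.998, -0.0]
wrist_force: [0.4, -0.9, 0.7]
finger_gap: 0.042
grip_force: 0.0
```

Run:
```python
from h import *
c=cams.read_camera("top"); a=cv2.resize(c["pixels"][160:300,290:410],None,fx=3.2,fy=3.2,interpolation=cv2.INTER_CUBIC)
r=spotter.cut_out("keeper_knob","top")[0]; e=axis(c,r["region"],.044); print(r["conf"],e,"keeper ~",np.radians(e[5]-180)-YAW,np.radians(e[4]-180)-YAW)
d=cams.read_camera("side"); b=cv2.resize(d["pixels"][180:300,260:390],None,fx=3,fy=3,interpolation=cv2.INTER_CUBIC)
h=max(a.shape[0],b.shape[0]); o=np.zeros((h,a.shape[1]+b.shape[1],3),np.uint8); o[:a.shape[0],:a.shape[1]]=a; o[:b.shape[0],a.shape[1]:]=b
cv2.imwrite("pics/end.png",o[:,:,::-1]); print(o.shape)
for t in("stock_bin","oil_bottle","wrench"):
    for x in spotter.landmark_of(t,"top")[:1]: print(t,np.round(x["uv"],1))
```

```text
0.55 (array([ 0.5279, -0.0888]), array([ 0.5246, -0.0883], dtype=float32), 236.0, 53.6, 172.0, np.float64(172.8), np.float64(231.8)) keeper ~ -0.010471975511965798 -0.02443460952792062
(448, 774, 3)
stock_bin [296.5 142.1]
oil_bottle [368.3 142.8]
wrench [220.3 153.5]
```

View pics/end.png

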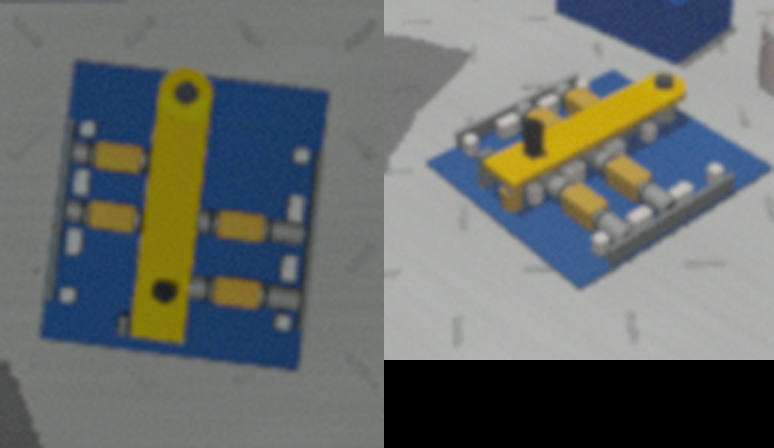

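The bar is shut over both rows against the stop (knob at (165,290), angle about 0). All four couplings lie in their pockets, the bin, bottle and wrench haven't moved, and the robot is clear.

```bash
python3 -c "
from h import *
print(ticket.hand_in())"
```

```text
the job is handed in; nothing more can be done
None
```

The job is handed in at about 45 s of the 210 s: the keeper was swung open, both long and both short couplings (all four present) are in their rows, the bar snapped shut and was let go, and the bin, bottle and wrench stayed put; no verdict came back.

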